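# Unhook the check weight from the load-cell hook and put it away

## Robot

A 6-joint arm with a two-finger parallel gripper is mounted at the origin on the work surface. World frame = base frame: x ahead of the robot, y to its left, z up, the work surface at z = 0. Lengths are in m, angles in rad, forces in N, time in s.
With the tool pointing down it reaches from about 0.25 to 0.725 m from the base axis. Payload 4 kg.
Tool frame: the origin (TCP) lies between the finger pads; the fingertips stand 8 mm ahead of it and the grasp point (between the pads) lies 11 mm behind it (bot.tip_reach is the distance from the TCP to the fingertips, in m); z points along the fingers, y is the line along which they close (so a half turn about z gives the same grasp; the last joint's range is limited). The gripper opens to 85 mm and grips with 20 to 120 N. Pads are 22 mm wide; open, the fingers measure 114 mm over their backs; the gripper's body (76 mm by 85 mm) begins 54 mm behind the grasp point. The pads swing forward as they close: fully open they stand 13 mm farther back than shut.
Start: joints at [1.128, 0.241, 0.005, 1.335, 0, 1.571], TCP at [0.214, 0.452, 0.21] pointing down, gripper open.
Joint ranges: [-2.72, 2.72], [-1.05, 1.87], [-1.09, 1.28], [-1.99, 2.15], [-1.42, 1.44], [-3.14, 3.14]. Speed limits (rad/s): [2.79, 2.79, 3.14, 3.14, 3.14, 3.14].

## Interface

Orientations are given as a unit quaternion [x, y, z, w].
In Python, from workcell import bot gives the robot as it stands.
- The arm moves only by the tool move_arm, never from a script. Its argument "deltas" is a list of rows, each a list of 7 numbers: the opening, from 0 (shut) to 1 (fully open), then the shift along the tool's x, y, z in mm, then the turn, a rotation vector about the tool's x, y, z in degrees. In form: [[gripper, tx, ty, tz, ax, ay, az], ...]. A call has 1 to 10 rows; each row shifts and turns the commanded pose from where the row before left it, along the tool's axes as they then stand; what a row does not reach is not made up. A row lasts 1/12 s, in which the tool goes at most 41.7 mm and 7.16 degrees, less where a joint would pass 70% of its speed; a pose out of reach is approached as far as the arm can. A call is refused whole if a number of a shift passes 41.7 or a number of a turn 7.16, either way. A call with a gripper value outside its range is refused whole. The fingers move at their own pace and stop on an object; the grip force is fixed at half the most. Time passes only in rows, so rows that do not move let the fingers close. It gives the time, the measured TCP pose, the force, the opening and the grip force at its end, in the units of the state.
- bot.get_obs(): the state, without advancing time (a new reading comes with each control period).
- bot.camera(name): name is "scene" or "side" or "wrist"; returns the picture (420x560x3 uint8, blue, green, red); there is no depth.
- bot.calibration(name): a dict with "K" (3x3 intrinsics, pixels), "position" and "orientation" of the camera in the world. Camera axes: x right, y down, z forward; pixel columns grow to the right and rows downward; lengths in m; the calibration is good to about 2 mm. A picture is of the moment at which its call begins: read the wrist's pose just before it. calibration takes no time and is no camera call; for the wrist camera it gives the pose at the moment of the call.
- bot.job_done(): hands the job in; it is judged then, once.
Trained networks look in the newest picture that a camera, given by its name, has taken for a name from the list of things; names that differ only in an ending like _2 or _b are one class to them, and where a whole thing is asked for, a point or a joint stands for the part that bears it (a point fixed in the world has none). Each returns a list of dicts, best first, with "conf" (0 to 1); they miss things now and then, are a little off and sometimes report something else, mostly with a low value. They report only what shows in the picture. A call takes as long as a camera call. They do not tell look-alikes from the thing itself.
- bot.outline_of(query, camera): "pixels" (420x560 bool, what is visible of it) and "rect" ([left, top, width, height] in pixels, round what is visible of it).
The state is a dict: "clock": time; "joint_pos": joint angles; "joint_vel": joint speeds; "tau": joint torques, N m; "eef_pos": TCP position; "tool_rot": TCP orientation; "ft_force": force on the tool from outside, world axes, zero at the start; "ft_torque": the same for the moment, N m; "grip_width": finger opening in m; "grasp_force": force on a finger pad.
Only numpy, scipy, OpenCV 4.12 (cv2) and the standard library are available. Lean on these libraries where they do the work, as an engineer would, in place of code of your own. Each camera call takes 0.05 s, during which the arm holds its last target. There are 200 camera calls.

## Task

The load-cell check is finished: take the brass check weight off the yellow safety hook on the test stand and stand it, upright and fully home, in the empty pocket of the wooden weight tray. Take it one-handed by its yoke and press the hook's sprung keeper open with the yoke's own black grip bar, keeping fingers and gripper off the hook, keeper and stand; only then lift the hang pin out over the hook's tip, so that the keeper springs shut behind it. Press the keeper lightly, it is only sheet steel (never over 20 N, neither against its stop nor from inside), keep the load on the hook and its load cell under 50 N, set the weight down gently, and leave everything else on the bench where it is.

Things in the scene. Friction and masses are not known exactly. Their poses are not given: they have to be found in the camera images.
- weight: Check weight, 0.64-0.9 kg, hanging at rest on the hook, underside 60 mm over the bench: brass cylinder, diameter 48, height 38, with a rigid steel yoke of two upright flat straps (20 wide along x, 4 thick, to 176 up; 48 over their outer faces, 40 between, along y), joined by hang pin and grip bar. Window below the pin 42-106 up. Origin: centre of underside; z up, y along pin. Mass centre 47 up.
- hang_pin (a point): Middle of the weight's hang pin: plain steel, diameter 8, 40 long, along the weight's y, 110 above its underside. At the start it rests in the bottom of the hook's bowl.
- grip_bar (a point): Middle of the weight's black grip bar: diameter 10, 40 long, along the weight's y, 164.3 above its underside, 54.3 straight above the pin. At the start it lies about 1 mm clear of the keeper's outer face; pads can take the straps' outer faces beside it.
- hook (a point): Centre of the hook's bowl, 186 above the bench. x points to the hook's back (shank, load cell), y across, z up: the open mouth faces -x. Yellow round bar, diameter 14: upright shank with inner face at x=+20, half-round bowl of inner radius 20, tip. The pin's centre rests at x=0, z=-16 and can move on a circle of radius 16 in the bowl. Bolt-on plate 30 wide at x=34-40 up to z=+58; nothing above.
- hook_tip (a point): Top of the hook's rounded tip, 28.5 mm out (-x) from and 16 above the bowl's centre; the tip's inner face is 20 out. To come off, the pin must rise between keeper and tip and pass over here (pin's centre over 20 above the bowl's centre).
- keeper (a joint): Angle the sprung keeper (steel flap 14 wide, 3 thick, 66 long) is opened: 0 shut, hard stop at 0.38. Shut, it slopes to the tip's inner face, ending at hook x=-18, z=+7, passing through the yoke between pin and grip bar. It opens only inwards, its end swinging down and back to the shank; the pin pushing from inside cannot open it. Spring 0.064 (shut) to 0.094 N m (open).
- keeper_hinge (a point): Keeper's hinge (axis along y), at hook x=+26, z=+56. Rocking the yoke about its pin, top towards the shank, presses the grip bar on the keeper (2 to 8 N): with the pin 10 towards the tip in the bowl, 17 to 23 degrees open it about 0.13 to 0.36 rad. Keep it open over 0.3 (rocking on to about 30 degrees) till the pin is past its end, level with the bowl centre; then the pin holds it.
- stand: Test stand, fixed: aluminium profiles and a level load-cell bar (25 wide, 40 high, top 216 over the bench) that reaches towards the robot and carries the hook. Origin: on the bench straight below the bowl's centre; axes as hook. Uprights 324 high at x=+210, y=+-210, crossbeam between at height 176-216, feet on the bench from x=+130 to +370.
- tray: Wooden weight tray, fixed, 90 (x) by 170 (y) by 22 high, with two round pockets 10 deep: the empty one (diameter 58) at y=+40, and one at y=-40 holding the small weight. Origin: centre of the underside.
- pocket (a point): Centre of the floor of the tray's empty pocket, 12 above the bench; pocket diameter 58, 10 deep.
- small_weight: Bystander: small brass weight with a knob, diameter 40, 48 high, in the tray's other pocket, 80 from the empty one. Origin: centre of the underside.
- fan_unit: Bystander: two black fans on a bent steel bracket, 90 (x) by 180 (y) by 87 high. Origin: centre of the underside.
- wrench: Bystander: steel wrench, 170 long, lying on the bench. Origin: its underside.
- spray_can: Bystander: white spray can with a red band, diameter 52, 170 high. Origin: centre of the underside.
- flask: Bystander: empty glass conical flask, diameter 84, 131 high. Origin: centre of the underside.
- parts_box: Bystander: clear open parts box, 100 (x) by 150 (y) by 45 high. Origin: centre of the underside.
Mind the look-alikes: they are no part of the job. Of the things that look like the tray, the larger one is meant.

How it is judged:
By the outcome, as a careful person would: the job done as asked, in the order asked, and still so for the second after the job is handed in, with the robot touching nothing.
It also fails if it takes over 64 s, if anything falls off the work surface, if the arm or the gripper's body presses on something with over 40 N, if the wrist force passes 120 N, or if a joint passes its speed limit or range.

## Working session

There is one attempt and no reset: what is moved stays moved. The work goes in short steps, Python scripts to look and compute and a tool call to move; the robot and the scene stay as the last step left them, time stands still between calls to the robot, and variables do not carry over. Pictures are saved under pics/ and viewed, at most 10 in all, crops included, and the job is handed in when it is done.

Besides the shell and the picture viewer there is one more tool, called after ">>>" as name([rows], argument=value, ...), one row to a line, values as JSON. move_arm: Moves the arm, as the interface text tells. Its arguments: {"type":"object","properties":{"deltas":{"type":"array","items":{"type":"array","items":{"type":"number"}}}},"required":["deltas"]}

```bash
ls; mkdir -p pics
python3 - <<'E'
from workcell import bot
import cv2,numpy as np
o=bot.get_obs();print(o['clock'],o['eef_pos'],o['tool_rot'],o['grip_width'],o['ft_force'])
ims=[]
for c in ['scene','side']:
    im=bot.camera(c);cv2.imwrite(f'pics/{c}0.png',im)
    k=bot.calibration(c);print(c,np.array(k['K']).round(1).tolist(),k['position'],k['orientation'])
    for q in ['weight','hook','tray','stand','small_weight','keeper','grip_bar']:
        for d in bot.outline_of(q,c)[:3]: print(c,q,round(d['conf'],2),d['rect'])
E
```

```text
pics
0.0 [0.21395609 0.45117003 0.20923261] [ 2.19569721e-01  9.75596264e-01 -1.00978711e-03 -2.17108126e-04] 0.08564762417039994 [-1.4656778   0.13687674  0.75965026]
scene [[420.3, 0.0, 281.3], [0.0, 420.3, 204.9], [0.0, 0.0, 1.0]] [0.84969502 0.75295922 0.81105424] [ 0.22799931  0.87651957 -0.41004385 -0.10767451]
scene weight 0.17 [205.3, 160.8, 20.3, 69.6]
scene hook 0.56 [72.5, 108.3, 151.9, 244.2]
scene hook 0.28 [201.2, 164.2, 23.1, 62.5]
scene tray 0.89 [332.1, 243.3, 50.8, 36.2]
scene tray 0.8 [290.4, 288.7, 76.9, 74.2]
scene tray 0.19 [69.5, 104.8, 162.9, 252.6]
scene stand 0.85 [68.8, 104.4, 157.7, 248.5]
scene small_weight 0.67 [310.1, 298.5, 17.6, 14.7]
scene small_weight 0.61 [71.6, 108.4, 155.9, 248.2]
scene keeper 0.57 [199.9, 170.2, 9.4, 3.7]
scene grip_bar 0.8 [203.5, 165.9, 23.0, 65.8]
side [[400.4, 0.0, 283.8], [0.0, 400.4, 207.4], [0.0, 0.0, 1.0]] [ 0.11111638 -0.58618647  0.96559903] [ 0.89696367 -0.25916334  0.09614856 -0.34503043]
side weight 0.85 [326.9, 185.6, 19.2, 56.0]
side hook 0.69 [321.4, 95.8, 159.8, 189.5]
side tray 0.94 [188.5, 214.4, 37.7, 29.7]
side tray 0.76 [215.1, 160.8, 46.2, 41.9]
side tray 0.19 [227.7, 236.5, 54.2, 36.6]
side stand 0.94 [322.7, 99.3, 160.7, 184.8]
side small_weight 0.5 [235.0, 181.1, 13.9, 12.4]
side keeper 0.57 [326.7, 187.2, 22.9, 20.4]
side grip_bar 0.89 [323.8, 187.7, 20.8, 51.9]
side grip_bar 0.51 [217.0, 162.2, 46.3, 41.9]
side grip_bar 0.23 [237.7, 178.6, 12.0, 15.3]
```

View pics/scene0.png

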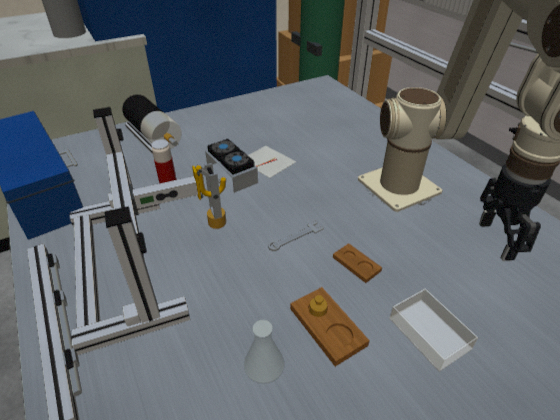

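View pics/side0.png

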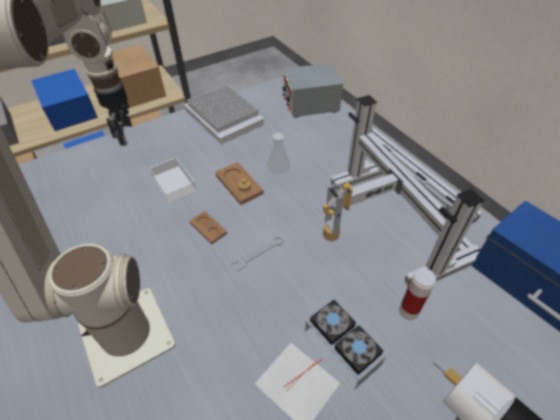

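Both views show the weight on the yellow hook: scene (213,200), side (334,213). The large tray is at scene (329,324) and side (239,182), and the upright tops are at scene (103,113)/(119,215) and side (366,102)/(469,200). The smaller tray is the look-alike.

```bash
cat > h.py <<'E'
import numpy as np,cv2
from scipy.spatial.transform import Rotation as R
from workcell import bot
def cal(c):
    k=bot.calibration(c);return np.array(k['K']),np.array(k['position']),R.from_quat(k['orientation']).as_matrix()
def plane(c,uv,z):
    K,p,M=cal(c);d=M@np.linalg.solve(K,[uv[0],uv[1],1.]);return p+d*(z-p[2])/d[2]
def tri(a,b):
    A=np.zeros((3,3));y=np.zeros(3)
    for c,uv in (a,b):
        K,p,M=cal(c);d=M@np.linalg.solve(K,[uv[0],uv[1],1.]);d/=np.linalg.norm(d);P=np.eye(3)-np.outer(d,d);A+=P;y+=P@p
    return np.linalg.solve(A,y)
def proj(k,X):
    K,p,M=k;q=(np.atleast_2d(X)-p)@M@K.T;return q[:,:2]/q[:,2:]
E
python3 - <<'E'
from h import *
for n,a,b in [('up1',(103,113),(469,200)),('up2',(119,215),(366,102)),('wbot',(217,222),(332,236)),('small',(319,300),(244,182))]:
    print(n,tri(('scene',a),('side',b)).round(3))
for c,t in [('scene',[(103,113),(119,215)]),('side',[(469,200),(366,102)])]:
    print(c,[plane(c,u,.324).round(3).tolist() for u in t])
for c,i in [('scene',1),('side',1)]:
    bot.camera(c)
    ds=bot.outline_of('tray',c)
    for d in ds[:2]:
        m=d['pixels'].astype('uint8');pts=np.argwhere(m)[:,::-1]
        hull=cv2.convexHull(pts.astype(np.float32));
        g=np.array([plane(c,p,.022)[:2] for p in hull[:,0]],np.float32)
        print(c,d['conf'],d['rect'],cv2.minAreaRect(g))
k=bot.calibration('wrist');o=bot.get_obs();Rt=R.from_quat(o['tool_rot'])
print(Rt.inv().apply(np.array(k['position'])-o['eef_pos']),(Rt.inv()*R.from_quat(k['orientation'])).as_matrix().round(3),k['K'])
E
```

```text
up1 [ 0.773 -0.29   0.317]
up2 [0.827 0.124 0.32 ]
wbot [ 0.595 -0.058  0.058]
small [0.492 0.283 0.047]
scene [[0.774, -0.275, 0.324], [0.827, 0.129, 0.324]]
side [[0.767, -0.293, 0.324], [0.822, 0.119, 0.324]]
scene 0.79 [332.0, 241.8, 48.5, 38.8] ((0.32972007989883423, 0.2149663269519806), (0.07479669153690338, 0.11720141023397446), 12.194464683532715)
scene 0.67 [290.3, 287.2, 75.8, 78.3] ((0.4948241114616394, 0.32875844836235046), (0.10140713304281235, 0.17936542630195618), 2.942814350128174)
side 0.83 [215.7, 163.0, 44.2, 40.3] ((0.4867525100708008, 0.31544607877731323), (0.10041313618421555, 0.18682551383972168), 2.9456639289855957)
side 0.68 [188.0, 212.4, 39.0, 32.7] ((0.3185679614543915, 0.19260317087173462), (0.06823289394378662, 0.1258712261915207), 12.976442337036133)
[ 0.07033992 -0.00111467 -0.16406868] [[ 0.    -0.961 -0.276]
 [ 1.     0.     0.001]
 [-0.001 -0.276  0.961]] [[298.22167345   0.         279.93159183]
 [  0.         298.22167345 209.22869454]
 [  0.           0.           1.        ]]
```

```bash
cat >> h.py <<'E'
def rot(yaw,tilt):
    # tool x ~ -hook x, y = hook y; tilt>0: tool rocks top to +hook x (tool z toward -x)
    return R.from_euler('z',yaw,degrees=True)*R.from_euler('y',tilt,degrees=True)*R.from_matrix([[-1,0,0],[0,1,0],[0,0,-1]])
def plan(P,Q,n,p0=None,r0=None,dec=1):
    o=bot.get_obs()
    p=np.array(o['eef_pos']) if p0 is None else p0; r=R.from_quat(o['tool_rot']) if r0 is None else r0
    print('from',p.round(4),'d',(P-p).round(4),'rotvec',np.degrees((r.inv()*Q).as_rotvec()).round(2))
    ps=p.copy();w=(r.inv()*Q).as_rotvec();rs=r
    for i in range(1,n+1):
        pt=p+(P-p)*i/n; rt=r*R.from_rotvec(w*i/n)
        d=(rs.inv().apply(pt-ps)*1000).round(dec); a=np.degrees((rs.inv()*rt).as_rotvec()).round(dec)
        print([*d.tolist(),*a.tolist()])
        ps=ps+rs.apply(d/1000); rs=rs*R.from_rotvec(np.radians(a))
    return ps,rs
E
python3 - <<'E'
from h import *
plan(np.array([.559,-.052,.32]),rot(-7.3,-20),20)
E
```

```text
from [0.2142 0.4518 0.2101] d [ 0.3448 -0.5038  0.1099] rotvec [ -3.15 -19.83 -17.89]
[-26.4, -15.4, -5.5, -0.2, -1.0, -0.9]
[-26.2, -15.7, -5.1, -0.1, -1.0, -0.9]
[-26.0, -16.2, -4.6, -0.2, -1.0, -0.9]
[-25.9, -16.6, -4.3, -0.1, -1.0, -0.9]
[-25.7, -16.9, -3.9, -0.2, -1.0, -0.9]
[-25.5, -17.4, -3.4, -0.1, -0.9, -0.9]
[-25.2, -17.7, -3.1, -0.2, -1.0, -0.9]
[-25.0, -18.2, -2.7, -0.2, -1.0, -0.9]
[-24.8, -18.5, -2.4, -0.1, -1.0, -0.8]
[-24.6, -18.8, -1.9, -0.2, -1.0, -0.9]
[-24.2, -19.2, -1.6, -0.1, -1.0, -0.9]
[-24.0, -19.6, -1.2, -0.2, -1.0, -0.9]
[-23.7, -20.0, -0.8, -0.1, -1.0, -0.9]
[-23.4, -20.4, -0.5, -0.2, -1.0, -0.9]
[-23.1, -20.7, -0.2, -0.2, -1.0, -0.9]
[-22.8, -21.0, 0.2, -0.1, -1.0, -0.9]
[-22.4, -21.5, 0.6, -0.2, -1.0, -0.9]
[-22.1, -21.7, 0.8, -0.1, -0.9, -0.9]
[-21.7, -22.2, 1.2, -0.2, -1.0, -0.9]
[-21.3, -22.4, 1.4, -0.2, -1.0, -0.9]
```

>>> move_arm([
  [1,-26.4,-15.4,-5.5,-0.2,-1,-0.9],
  [1,-26.2,-15.7,-5.1,-0.1,-1,-0.9],
  [1,-26,-16.2,-4.6,-0.2,-1,-0.9],
  [1,-25.9,-16.6,-4.3,-0.1,-1,-0.9],
  [1,-25.7,-16.9,-3.9,-0.2,-1,-0.9],
  [1,-25.5,-17.4,-3.4,-0.1,-0.9,-0.9],
  [1,-25.2,-17.7,-3.1,-0.2,-1,-0.9],
  [1,-25,-18.2,-2.7,-0.2,-1,-0.9],
  [1,-24.8,-18.5,-2.4,-0.1,-1,-0.8],
  [1,-24.6,-18.8,-1.9,-0.2,-1,-0.9],
])

```text
clock: 1.83
eef_pos: [0.3872, 0.1986, 0.2655]
tool_rot: [0.142, 0.986, -0.005, 0.088]
ft_force: [0.1, 0.7, 1.0]
grip_width: 0.0854
grasp_force: 0.0
```

>>> move_arm([
  [1,-24.2,-19.2,-1.6,-0.1,-1,-0.9],
  [1,-24,-19.6,-1.2,-0.2,-1,-0.9],
  [1,-23.7,-20,-0.8,-0.1,-1,-0.9],
  [1,-23.4,-20.4,-0.5,-0.2,-1,-0.9],
  [1,-23.1,-20.7,-0.2,-0.2,-1,-0.9],
  [1,-22.8,-21,0.2,-0.1,-1,-0.9],
  [1,-22.4,-21.5,0.6,-0.2,-1,-0.9],
  [1,-22.1,-21.7,0.8,-0.1,-0.9,-0.9],
  [1,0,0,0,0,0,0],
  [1,0,0,0,0,0,0],
])

```text
clock: 2.67
eef_pos: [0.5247, -0.0029, 0.3091]
tool_rot: [0.08, 0.984, -0.01, 0.156]
ft_force: [-0.1, -0.5, -0.1]
grip_width: 0.0853
grasp_force: 0.0
```

Run:
```python
from h import *
o=bot.get_obs();print(o['clock'],o['eef_pos'],np.array(o['joint_pos']).round(3),o['ft_force'])
im=bot.camera('wrist');cv2.imwrite('pics/w1.png',im)
k=cal('wrist')
for q in ['weight','hook','grip_bar','keeper','stand']:
    for d in bot.outline_of(q,'wrist')[:2]: print(q,round(d['conf'],2),d['rect'])
def stand2w(p,b=(.592,-.055),y=-7.3): return np.array([*b,0])+R.from_euler('z',y,degrees=True).apply(p)
pts=[[0,-.024,.236],[0,.024,.236],[0,0,.06],[-.0285,0,.202],[.037,0,.244]]
print(proj(k,stand2w(np.array(pts))).round(1))
cv2.imwrite('pics/w1.png',cv2.resize(im,(800,600)))
```

```text
2.6667 [ 0.52471968 -0.00292505  0.30906112] [ 0.028  0.008 -0.062  1.192 -0.054  0.182] [-0.14662768 -0.49853567 -0.08026503]
weight 0.82 [213.7, 161.7, 56.1, 103.5]
hook 0.75 [226.2, 217.6, 27.2, 67.5]
keeper 0.86 [227.3, 216.9, 27.3, 69.6]
stand 0.65 [71.6, 195.6, 393.2, 221.7]
[[210.6 257.2]
 [261.6 255.8]
 [250.5 171.4]
 [236.8 211. ]
 [239.4 290. ]]
```

View pics/w1.png

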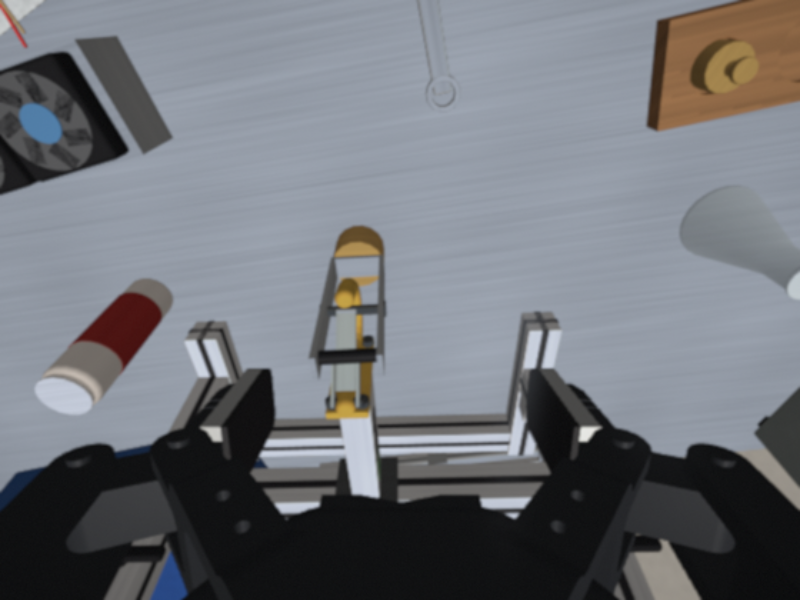

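The wrist view shows the yoke from above at about (350,320), in the picture scaled to 800 wide. The black bar runs from (318,356) to (377,354) and lies between the fingers and left of centre. I'll enlarge that part.

Run:
```python
from h import *
im=bot.camera('wrist')
cv2.imwrite('pics/w1c.png',cv2.resize(im[150:300,190:310],None,fx=4,fy=4,interpolation=cv2.INTER_CUBIC))
```

```text
(no output)
```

View pics/w1c.png

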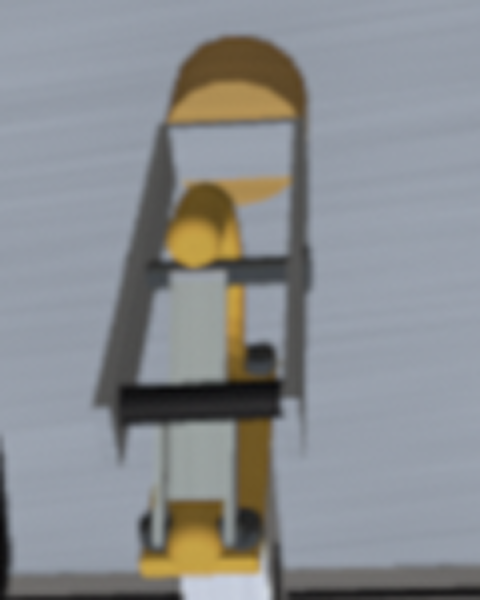

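Run:
```python
from h import *
from scipy.optimize import least_squares
k=cal('wrist')
A=[((94,405),(-10,-24,236)),((302,398),(-10,24,236)),((121,402),(0,-20,224.3)),((281,398),(0,20,224.3)),((240,36),(-24,0,60)),((194,241),(-27,0,195)),((150,268),(0,-20,170)),((197,330),(-2,0,224.3-25))]
uv=np.array([a for a,_ in A])/4+[190,150]-.4; X=np.array([b for _,b in A])/1000.
f=lambda q:(proj(k,[q[0],q[1],q[3]]+R.from_euler('z',q[2]).apply(X))-uv)
for idx in [[0,1,2,3],[0,1,2,3,4],range(8)]:
  idx=list(idx)
  for dz in (False,True):
    g=lambda q:f(q if dz else np.r_[q[:3],0])[idx].ravel()
    s=least_squares(g,[.59,-.055,-.12,0]);print(dz,s.x[:2].round(4),np.degrees(s.x[2]).round(2),s.x[3].round(4));
  print(f(np.r_[s.x[:3],0]).round(1).tolist())
```

```text
False [ 0.5948 -0.0509] -7.63 0.0
True [ 0.5964 -0.0515] -7.69 -0.0019
[[-0.9, 1.0], [-1.1, 1.7], [0.2, 1.2], [1.0, 1.4], [1.6, -0.4], [2.8, 1.4], [0.7, 2.2], [3.9, 1.2]]
False [ 0.5951 -0.0512] -6.79 0.0
True [ 0.5985 -0.0525] -7.01 -0.0044
[[-1.3, 3.1], [-1.9, 3.3], [-0.1, 3.1], [0.5, 3.0], [1.0, 1.1], [2.1, 3.2], [0.4, 4.0], [3.5, 2.9]]
False [ 0.5947 -0.052 ] -6.76 0.0
True [ 0.5972 -0.053 ] -6.99 -0.0034
[[-2.2, 2.1], [-2.7, 2.4], [-1.0, 2.2], [-0.3, 2.0], [0.4, 0.3], [1.2, 2.3], [-0.4, 3.2], [2.7, 2.0]]
```

Run:
```python
from h import *
T=np.array([.5987,-.052,.1947]);Q=rot(-7.3,-20);z=Q.apply([0,0,1]);print(z)
p,r=plan(T-.1*z,Q,4)
plan(T,Q,5,p,r)
```

```text
[ 0.33924788 -0.04345866 -0.93969262]
from [ 0.5242 -0.0006  0.309 ] d [ 0.0406 -0.047  -0.0203] rotvec [-0.32 -2.05 -1.7 ]
[-9.7, -10.0, 8.4, -0.1, -0.5, -0.4]
[-9.6, -10.2, 8.5, -0.1, -0.5, -0.4]
[-9.5, -10.2, 8.6, -0.0, -0.5, -0.5]
[-9.2, -10.3, 8.7, -0.1, -0.5, -0.4]
from [ 0.5647 -0.0477  0.2886] d [ 0.034  -0.0043 -0.0939] rotvec [-0.02 -0.05  0.  ]
[-0.0, 0.0, 20.0, -0.0, -0.0, 0.0]
[-0.1, 0.0, 20.0, -0.0, -0.0, 0.0]
[0.0, 0.0, 20.0, -0.0, -0.0, 0.0]
[-0.0, 0.1, 20.0, -0.0, -0.0, 0.0]
[-0.0, -0.0, 20.0, -0.0, -0.0, 0.0]
```

>>> move_arm([
  [1,-9.7,-10.0,8.4,-0.1,-0.5,-0.4],
  [1,-9.6,-10.2,8.5,-0.1,-0.5,-0.4],
  [1,-9.5,-10.2,8.6,0,-0.5,-0.5],
  [1,-9.2,-10.3,8.7,-0.1,-0.5,-0.4],
  [1,0,0,0,0,0,0],
  [1,0,0,0,0,0,0],
  [1,0,0,0,0,0,0],
  [1,0,0,0,0,0,0],
])

```text
clock: 3.68
eef_pos: [0.5649, -0.0479, 0.2892]
tool_rot: [0.063, 0.983, -0.011, 0.173]
ft_force: [0.2, 0.1, 0.5]
grip_width: 0.0854
grasp_force: 0.0
```

Run:
```python
from h import *
T=np.array([.5987,-.052,.1947]);Q=rot(-7.3,-20);z=Q.apply([0,0,1])
im=bot.camera('wrist')
cv2.imwrite('pics/w2.png',cv2.resize(im[100:400,130:430],None,fx=2,fy=2,interpolation=cv2.INTER_CUBIC))
plan(T,Q,5)
o=bot.get_obs();print(o['ft_force'],o['joint_pos'])
```

```text
from [ 0.5649 -0.0479  0.2893] d [ 0.0338 -0.0041 -0.0946] rotvec [-0.03  0.   -0.03]
[0.1, 0.1, 20.1, -0.0, 0.0, -0.0]
[0.1, 0.0, 20.1, -0.0, 0.0, -0.0]
[0.0, 0.1, 20.1, -0.0, 0.0, -0.0]
[0.1, 0.1, 20.1, -0.0, 0.0, -0.0]
[0.1, 0.0, 20.1, -0.0, 0.0, -0.0]
[0.11700417 0.01554075 0.16969019] [-0.07393352  0.06539883 -0.0656917   1.09104077 -0.01874322  0.05080781]
```

View pics/w2.png

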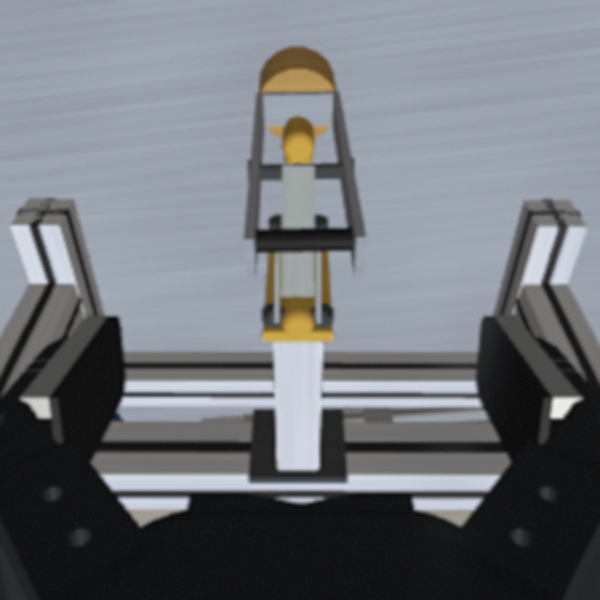

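The weight is now centred between the open fingers: bar 256–354 px, fingers 125 and 478 px. I'll go in and close.

>>> move_arm([
  [1,0,0.4,20,0,0,0],
  [1,0,0.4,20,0,0,0],
  [1,0,0.2,20,0,0,0],
  [1,0,0.2,20,0,0,0],
  [1,0,0,20.5,0,0,0],
  [1,0,0,0,0,0,0],
  [1,0,0,0,0,0,0],
  [1,0,0,0,0,0,0],
])

```text
clock: 4.4
eef_pos: [0.5996, -0.0517, 0.1957]
tool_rot: [0.063, 0.983, -0.011, 0.174]
ft_force: [0.1, 0.5, 0.2]
grip_width: 0.0853
grasp_force: 0.0
```

>>> move_arm([
  [0.75,0,0,0,0,0,0],
  [0.65,0,0,0,0,0,0],
  [0.6,0,0,0,0,0,0],
  [0.57,0,0,0,0,0,0],
  [0.54,0,0,0,0,0,0],
  [0.5,0,0,0,0,0,0],
  [0.4,0,0,0,0,0,0],
  [0.2,0,0,0,0,0,0],
  [0,0,0,0,0,0,0],
  [0,0,0,0,0,0,0],
])

```text
clock: 5.23
eef_pos: [0.5998, -0.052, 0.1956]
tool_rot: [0.064, 0.983, -0.011, 0.174]
ft_force: [-3.0, -0.3, 6.6]
grip_width: 0.0465
grasp_force: 61.1
```

Run:
```python
from h import *
o=bot.get_obs();print(o['eef_pos'],R.from_quat(o['tool_rot']).as_matrix().round(3).tolist(),o['ft_force'],o['ft_torque'],o['grip_width'],o['grasp_force'])
a=bot.camera('side');b=bot.camera('wrist')
cv2.imwrite('pics/g1.png',np.hstack([cv2.resize(a[140:260,280:400],(400,400)),cv2.resize(b[100:300,180:380],(400,400))]))
# keeper kinematics: contact of bar, opening vs pin pos and rock
from scipy.optimize import brentq
H=np.array([26,56.])
def theta(px,pz,a):
    a=np.radians(a);r=np.array([px+54.3*np.sin(a),pz+54.3*np.cos(a)])-H
    f=lambda t:(lambda n:r@n-6.5)(np.array([[np.cos(t),-np.sin(t)],[np.sin(t),np.cos(t)]])@np.array([-.744,.668]))
    try:return brentq(f,-.3,1.2),np.hypot(*r)
    except Exception:return f(0),-1
def end(t):
    return H+np.array([[np.cos(t),-np.sin(t)],[np.sin(t),np.cos(t)]])@np.array([-44,-49.])
for px,pz in [(-10,-12.4),(-12,-8),(-13,-4),(-13,0),(-14,4),(-14,8),(-14,12)]:
    print(px,pz,[(a,)+tuple(np.round(theta(px,pz,a),2)) for a in (17,20,23,26,28,30,32,34,36)])
for t in (.3,.33,.36):print(t,end(t).round(1))
```

```text
[ 0.59980007 -0.05203819  0.19556305] [[-0.931, 0.129, 0.341], [0.121, 0.992, -0.044], [-0.344, -0.0, -0.939]] [-2.9956683  -0.3217145   6.58223417] [0.03794372 0.41913304 0.02470712] 0.04645702354871267 61.11533761024475
-10 -12.4 [(17, np.float64(0.1), np.float64(26.01)), (20, np.float64(0.21), np.float64(24.61)), (23, np.float64(0.33), np.float64(23.62)), (26, np.float64(0.46), np.float64(23.08)), (28, np.float64(0.54), np.float64(23.0)), (30, np.float64(0.62), np.float64(23.13)), (32, np.float64(0.7), np.float64(23.49)), (34, np.float64(0.77), np.float64(24.05)), (36, np.float64(0.83), np.float64(24.81))]
-12 -8 [(17, np.float64(-0.08), np.float64(25.2)), (20, np.float64(0.03), np.float64(23.36)), (23, np.float64(0.16), np.float64(21.87)), (26, np.float64(0.3), np.float64(20.8)), (28, np.float64(0.39), np.float64(20.35)), (30, np.float64(0.49), np.float64(20.15)), (32, np.float64(0.58), np.float64(20.18)), (34, np.float64(0.67), np.float64(20.46)), (36, np.float64(0.75), np.float64(20.97))]
-13 -4 [(17, np.float64(-0.23), np.float64(24.49)), (20, np.float64(-0.13), np.float64(22.
[... 1219 characters left out ...]
0)), (26, np.float64(6.09), np.float64(-1.0)), (28, np.float64(4.26), np.float64(-1.0)), (30, np.float64(-0.23), np.float64(12.89)), (32, np.float64(-0.06), np.float64(11.39)), (34, np.float64(0.16), np.float64(10.09)), (36, np.float64(0.43), np.float64(9.05))]
-14 12 [(17, np.float64(16.74), np.float64(-1.0)), (20, np.float64(14.14), np.float64(-1.0)), (23, np.float64(11.47), np.float64(-1.0)), (26, np.float64(8.76), np.float64(-1.0)), (28, np.float64(6.93), np.float64(-1.0)), (30, np.float64(5.08), np.float64(-1.0)), (32, np.float64(3.22), np.float64(-1.0)), (34, np.float64(-0.21), np.float64(9.69)), (36, np.float64(0.1), np.float64(8.08))]
0.3 [-1.6 -3.8]
0.33 [ 0.3 -4.6]
0.36 [ 2.1 -5.4]
```

View pics/g1.png

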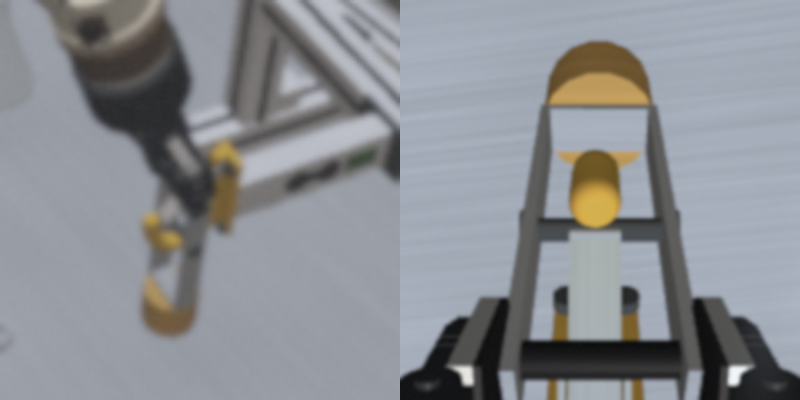

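The weight is gripped at width 46.5 mm with 61 N. The wrist view shows the bar at row 360, the pin at row 228 and the hook tip at (595,205), with the fingers clear of hook and keeper. Next I'll check the yoke's pitch against the view before the grasp.

```bash
cat >> h.py <<'E'
CT=np.array([.07034,-.00111,-.16407]);CR=np.array([[0,-.961,-.276],[1,0,.001],[-.001,-.276,.961]])
KW=np.array([[298.22,0,279.93],[0,298.22,209.23],[0,0,1]])
def wcam(p,r): return KW,p+r.apply(CT),r.as_matrix()@CR
YAW=-7.3
def wpts(x,y,pitch,X,z=0,yaw=YAW): # weight-local mm points; pitch about pin (pin at hook rest), rock + = top to +x
    Rz=R.from_euler('z',yaw,degrees=True)
    L=R.from_euler('y',pitch,degrees=True).apply(np.array(X,float)-[0,0,110])+[0,0,170]
    return np.array([x,y,z])+Rz.apply(L/1000)
E
python3 - <<'E'
from h import *
from scipy.optimize import least_squares
X=[(0,-20,164.3),(0,20,164.3),(0,0,110),(-24,0,0)]
o=bot.get_obs()
S={'pre':(wcam(np.array([.5649,-.0479,.2893]),rot(-7.3,-20)),[258,307],[220,219,185.5,123]),
'post':(wcam(np.array(o['eef_pos']),R.from_quat(o['tool_rot'])),[240,321],[280,280,214,121])}
for n,(k,cu,rv) in S.items():
  for fz in (0,-.002,.002):
    def f(q):
        p=proj(k,wpts(q[0],q[1],q[2],X,fz));return np.r_[p[:2,0]-cu,p[:,1]-rv]
    s=least_squares(f,[.595,-.052,0]);print(n,fz,s.x.round(4),s.fun.round(1))
E
```

```text
pre 0 [ 0.5955 -0.0506 -0.6063] [ 0.4 -0.4 -0.6  0.4  0.2 -0.1]
pre -0.002 [ 0.5968 -0.0507 -0.3038] [ 0.6 -0.6 -0.6  0.4  0.2 -0.1]
pre 0.002 [ 0.5943 -0.0504 -0.9078] [ 0.1 -0.1 -0.6  0.4  0.2 -0.1]
post 0 [ 0.5955 -0.0522 -0.1256] [ 1.1 -1.1 -0.4 -0.5  1.  -0.4]
post -0.002 [ 0.5972 -0.0524  0.4532] [ 1.8 -1.8 -0.5 -0.6  1.2 -0.5]
post 0.002 [ 0.5938 -0.052  -0.7017] [ 0.3 -0.3 -0.2 -0.3  0.8 -0.3]
```

```bash
cat >> h.py <<'E'
HB=np.array([.5955,-.052,.186]);RZ=R.from_euler('z',YAW,degrees=True)
A0=0.5
TP0=np.array([0.5998,-0.05204,0.19556]);TR0=R.from_matrix([[-0.931,0.129,0.341],[0.121,0.992,-0.044],[-0.344,0,-0.939]])
def rel(): # tool pose -> pin (hook frame mm), rock
    o=bot.get_obs();r=R.from_quat(o['tool_rot']);p=np.array(o['eef_pos'])
    D=r*TR0.inv();  # world rotation since grasp
    pin0=HB+RZ.apply([0,0,-.016]); pin=p+D.apply(pin0-TP0)
    rv=RZ.inv().apply(np.degrees(D.as_rotvec()))
    print('t',round(o['clock'],2),'pin',(RZ.inv().apply(pin-HB)*1000).round(2),'rot',(rv+[0,A0,0]).round(2),'F',RZ.inv().apply(o['ft_force']).round(1),'T',RZ.inv().apply(o['ft_torque']).round(2),'g',round(o['grip_width'],4),round(float(o['grasp_force']),1))
def pose(px,pz,a,py=0):
    D=(RZ*R.from_euler('y',a-A0,degrees=True)*RZ.inv())
    pin0=HB+RZ.apply([0,0,-.016]);pin=HB+RZ.apply(np.array([px,py,pz])/1000)
    return pin+D.apply(TP0-pin0),D*TR0
def via(wps): # list of (px,pz,a,n): rows from the measured pose
    o=bot.get_obs();ps=np.array(o['eef_pos']);rs=R.from_quat(o['tool_rot'])
    r=rs;D=r*TR0.inv();pin=RZ.inv().apply(ps+D.apply(HB+RZ.apply([0,0,-.016])-TP0-0)-HB)*1000
    a=RZ.inv().apply(np.degrees(D.as_rotvec()))[1]+A0
    cur=np.array([pin[0],pin[2],a])
    for x,z,a,n in wps:
        tgt=np.array([x,z,a])
        for i in range(1,n+1):
            P,Q=pose(*(cur+(tgt-cur)*i/n))
            d=(rs.inv().apply(P-ps)*1000).round(1);w=np.degrees((rs.inv()*Q).as_rotvec()).round(1)
            print([0,*d.tolist(),*w.tolist()]); ps=ps+rs.apply(d/1000);rs=rs*R.from_rotvec(np.radians(w))
        cur=tgt
E
python3 - <<'E'
from h import *
rel();via([(-10,-11.5,15,8)])
E
```

```text
t 5.33 pin [ 2.000e-02 -1.000e-02 -1.598e+01] rot [-0.02  0.52  0.  ] F [-1.9  0.2  6.9] T [-0.07  0.42 -0.  ] g 0.0463 61.1
[0, 0.3, -0.0, -0.5, -0.0, 1.8, 0.0]
[0, 0.3, -0.0, -0.6, -0.0, 1.8, 0.0]
[0, 0.3, -0.0, -0.4, -0.0, 1.8, 0.0]
[0, 0.4, -0.0, -0.5, -0.0, 1.8, 0.0]
[0, 0.4, -0.0, -0.4, -0.0, 1.8, 0.0]
[0, 0.4, -0.0, -0.4, -0.0, 1.9, 0.0]
[0, 0.4, -0.0, -0.3, -0.0, 1.8, 0.0]
[0, 0.5, -0.0, -0.3, 0.0, 1.8, 0.0]
```

>>> move_arm([
  [0,0.3,0,-0.5,0,1.8,0],
  [0,0.3,0,-0.6,0,1.8,0],
  [0,0.3,0,-0.4,0,1.8,0],
  [0,0.4,0,-0.5,0,1.8,0],
  [0,0.4,0,-0.4,0,1.8,0],
  [0,0.4,0,-0.4,0,1.9,0],
  [0,0.4,0,-0.3,0,1.8,0],
  [0,0.5,0,-0.3,0,1.8,0],
  [0,0,0,0,0,0,0],
  [0,0,0,0,0,0,0],
])

```text
clock: 6.17
eef_pos: [0.5963, -0.0516, 0.1964]
tool_rot: [0.064, 0.997, -0.003, 0.048]
ft_force: [2.1, -0.0, -1.2]
grip_width: 0.0465
grasp_force: 62.0
```

Run:
```python
from h import *
rel();b=bot.camera('wrist')
np.save('b0.npy',b)
cv2.imwrite('pics/r1.png',cv2.resize(b[110:310,200:360],(640,800))[:600] if 0 else cv2.resize(b[105:305,180:380],(600,600)))
```

```text
t 6.17 pin [ -9.83  -0.03 -13.28] rot [-1.00e-02  1.51e+01 -0.00e+00] F [ 2.1  0.2 -1.2] T [-0.02 -0.64 -0.06] g 0.0465 62.0
```

View pics/r1.png

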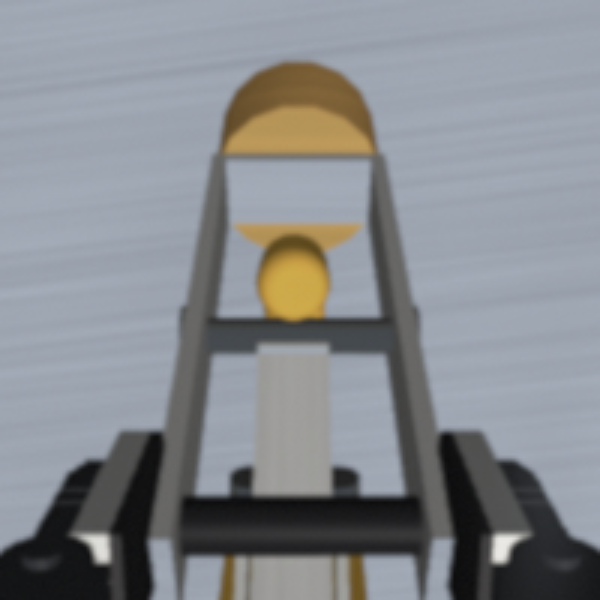

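```bash
cat >> h.py <<'E'
from scipy.optimize import least_squares
XF=[(0,-20,164.3),(0,20,164.3),(0,0,110),(-24,0,0)]
def yoke(cu,rv,P=None): # fit the yoke in the tool frame (pin x,z shift along tool, rock offset vs grasp time)
    k=(KW,CT,CR)
    pin0=TR0.inv().apply(HB+RZ.apply([0,0,-.016])-TP0)
    def f(q):
        L=R.from_euler('y',A0+q[2],degrees=True).apply(np.array(XF,float)-[0,0,110])/1000
        W=TR0.inv().apply(RZ.apply(L+[q[0]/1000,q[1]/1000,q[3]/1000]))+pin0
        p=proj(k,W);return np.r_[p[:2,0]-cu,p[:,1]-rv]
    g=lambda q:np.r_[f(q),0.5*q[0],.5*q[3]]
    s=least_squares(g,np.zeros(4));print('x,y,pitch,z',s.x.round(2),s.fun.round(1))
E
python3 - <<'E'
from h import *
yoke([240,321],[280,280,214,121])
c=lambda v,o:v/3+o
yoke([c(181,180),c(424,180)],[c(526,105),c(526,105),c(336,105),c(62,105)])
E
```

```text
x,y,pitch,z [-1.11 -0.18 -1.05  1.36] [ 0.6 -0.6 -0.2 -0.3  0.9 -0.3 -0.6  0.7]
x,y,pitch,z [ 0.34 -0.01 -2.68  1.8 ] [ 0.4 -0.5 -0.  -0.2  0.1 -0.1  0.2  0.9]
```

Run:
```python
from h import *
rel();via([(-11.5,-12,24,5)])
```

```text
t 6.22 pin [-10.08  -0.03 -13.17] rot [-1.000e-02  1.508e+01 -0.000e+00] F [ 3.   0.5 -1.3] T [-0.07 -0.82  0.1 ] g 0.0465 61.9
[0, -0.4, 0.0, 0.1, -0.0, 1.8, 0.0]
[0, -0.5, 0.0, 0.2, 0.0, 1.8, -0.0]
[0, -0.4, 0.0, 0.2, 0.0, 1.8, -0.0]
[0, -0.4, 0.0, 0.1, 0.0, 1.7, -0.0]
[0, -0.4, 0.0, 0.2, 0.0, 1.8, -0.0]
```

>>> move_arm([
  [0,-0.4,0,0.1,0,1.8,0],
  [0,-0.5,0,0.2,0,1.8,0],
  [0,-0.4,0,0.2,0,1.8,0],
  [0,-0.4,0,0.1,0,1.7,0],
  [0,-0.4,0,0.2,0,1.8,0],
  [0,0,0,0,0,0,0],
  [0,0,0,0,0,0,0],
])

```text
clock: 6.8
eef_pos: [0.598, -0.0518, 0.1956]
tool_rot: [0.065, 0.997, 0.002, -0.029]
ft_force: [1.1, 0.1, -3.7]
grip_width: 0.0462
grasp_force: 62.8
```

Run:
```python
from h import *
rel();b=bot.camera('wrist');rel()
cv2.imwrite('pics/r2.png',cv2.resize(b[105:305,180:380],(600,600)))
```

```text
t 6.8 pin [-1.167e+01 -1.000e-02 -1.218e+01] rot [1.000e-02 2.399e+01 0.000e+00] F [ 1.1  0.2 -3.7] T [-0.02 -1.17  0.02] g 0.0462 62.8
t 6.85 pin [-11.9   -0.04 -12.05] rot [1.000e-02 2.399e+01 0.000e+00] F [ 3.2  0.5 -3.8] T [-0.01 -1.28 -0.02] g 0.0464 62.7
```

View pics/r2.png

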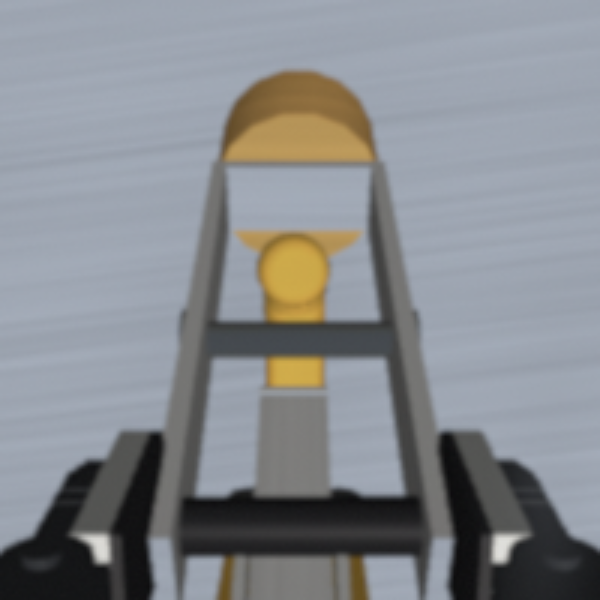

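The keeper is visibly open, with its end at row 390, and the yoke has slipped a little in the pads (brass rim row 62→70). From here I'll measure these rows automatically.

```bash
cat >> h.py <<'E'
def rows(b,pr=True):
    h=cv2.cvtColor(b,cv2.COLOR_BGR2HSV).astype(float);g=cv2.cvtColor(b,cv2.COLOR_BGR2GRAY).astype(float)
    S=h[:,274:285,1].mean(1)
    apex=100+np.argmax(S[100:180]>(S[100:112].mean()+S[145])/2)
    G=g[:,252:259].mean(1)
    w=np.clip(130-G[200:235],0,None);pin=200+(w*np.arange(35)).sum()/w.sum()
    B=np.where(G[262:300]<45)[0]+262
    Y=h[:,275:282,1].mean(1);r=int(round(pin))+8
    end=r+np.argmax(Y[r:]<90)
    return apex,pin,B.mean(),end
KEN=np.array([-44.,-49.])
def look():
    o=bot.get_obs();k=wcam(np.array(o['eef_pos']),R.from_quat(o['tool_rot']))
    b=bot.camera('wrist');a,p,br,e=rows(b);print('rows apex %d pin %.1f bar %.1f end %d'%(a,p,br,e))
    yoke([240.4,321.3],[br,br,p,a])
    def row(t):
        c,s=np.cos(t),np.sin(t);v=np.array([26,56])+np.array([[c,-s],[s,c]])@(KEN+1.5*np.array([-.744,.668]))
        return proj(k,HB+RZ.apply(np.array([v[0],0,v[1]])/1000))[0,1]
    ts=np.linspace(-.2,.7,91);rs=np.array([row(t) for t in ts]);print('keeper est',ts[np.argmin(abs(rs-e))].round(2),'rows',[round(row(t),1) for t in (0,.3,.38)])
    return b
E
python3 - <<'E'
from h import *
for b in [np.load('b0.npy')]:
    a,p,br,e=rows(b);print(a,p,br,e);yoke([240.4,321.3],[br,br,p,a])
rel();look()
E
```

```text
126 216.06127095839372 278.64285714285717 224
x,y,pitch,z [ 0.01 -0.   -3.11  1.36] [ 0.4 -0.4 -0.1 -0.2  0.2 -0.1  0.   0.7]
t 6.85 pin [-11.9   -0.04 -12.05] rot [1.000e-02 2.399e+01 0.000e+00] F [ 3.2  0.5 -3.8] T [-0.01 -1.28 -0.02] g 0.0464 62.7
rows apex 129 pin 217.5 bar 278.5 end 233
x,y,pitch,z [ 0.78 -0.   -4.21  1.61] [ 0.3 -0.3 -0.  -0.1 -0.  -0.1  0.4  0.8]
keeper est 0.31 rows [np.float64(211.2), np.float64(232.2), np.float64(238.4)]
```

```bash
cat >> h.py <<'E'
A0=0.5-3.16; PO=np.array([1.9,0,.2])
def pin0w(): return HB+RZ.apply((np.array([0,0,-16])+PO)/1000)
def th(px,pz,a):
    a=np.radians(a);r=np.array([px+54.3*np.sin(a),pz+54.3*np.cos(a)])-[26,56.]
    ts=np.linspace(-.4,.8,601);n=np.array([-.744*np.cos(ts)-.668*np.sin(ts),-.744*np.sin(ts)+.668*np.cos(ts)])
    d=r@n-6.5;i=np.where((d[:-1]>0)!=(d[1:]>0))[0];i=np.argmin(abs(d)) if len(i)==0 else i[0]
    return ts[i]+.03
def state(o=None):
    o=o or bot.get_obs();r=R.from_quat(o['tool_rot']);p=np.array(o['eef_pos']);D=r*TR0.inv()
    pin=RZ.inv().apply(p+D.apply(pin0w()-TP0)-HB)*1000;rv=RZ.inv().apply(np.degrees(D.as_rotvec()))
    return p,r,pin,rv[1]+A0
def rel():
    o=bot.get_obs();p,r,pin,a=state(o)
    print('t',round(o['clock'],2),'pin',pin.round(1),'rock',a.round(1),'theta',round(th(pin[0],pin[2],a),2),'F',RZ.inv().apply(o['ft_force']).round(1),'T',RZ.inv().apply(o['ft_torque']).round(2))
def pose(px,pz,a,py=0):
    D=(RZ*R.from_euler('y',a-A0,degrees=True)*RZ.inv());pin=HB+RZ.apply(np.array([px,py,pz])/1000)
    return pin+D.apply(TP0-pin0w()),D*TR0
def via(wps):
    ps,rs,pin,a=state();cur=np.array([pin[0],pin[2],a])
    for x,z,a,n in wps:
        tgt=np.array([x,z,a])
        for i in range(1,n+1):
            c=cur+(tgt-cur)*i/n;P,Q=pose(*c)
            d=(rs.inv().apply(P-ps)*1000).round(1);w=np.degrees((rs.inv()*Q).as_rotvec()).round(1)
            print([0,d[0],0,d[2],0,w[1],0],'th',round(th(*c),2)); ps=ps+rs.apply(d/1000);rs=rs*R.from_rotvec(np.radians(w))
        cur=tgt
E
python3 - <<'E'
from h import *
rel();via([(-12.5,-7,28,5)])
for q in [(-12,-2),(-10,0),(-7,1),(-6,3),(-8,5)]:print(q,[(a,round(th(*q,a),2)) for a in (22,24,26,28,29,30,31,32)])
E
```

```text
t 6.9 pin [-10.3  -0.  -12.4] rock 20.8 theta 0.27 F [ 3.4  0.4 -3.7] T [ 0.06 -1.18 -0.01]
[0, np.float64(-0.1), 0, np.float64(-0.8), 0, np.float64(1.4), 0] th 0.28
[0, np.float64(0.0), 0, np.float64(-0.7), 0, np.float64(1.5), 0] th 0.31
[0, np.float64(0.0), 0, np.float64(-0.8), 0, np.float64(1.4), 0] th 0.33
[0, np.float64(0.0), 0, np.float64(-0.7), 0, np.float64(1.4), 0] th 0.35
[0, np.float64(0.1), 0, np.float64(-0.7), 0, np.float64(1.5), 0] th 0.38
(-12, -2) [(22, np.float64(-0.06)), (24, np.float64(0.04)), (26, np.float64(0.16)), (28, np.float64(0.28)), (29, np.float64(0.35)), (30, np.float64(0.42)), (31, np.float64(0.48)), (32, np.float64(0.55))]
(-10, 0) [(22, np.float64(-0.06)), (24, np.float64(0.06)), (26, np.float64(0.2)), (28, np.float64(0.36)), (29, np.float64(0.44)), (30, np.float64(0.52)), (31, np.float64(0.61)), (32, np.float64(0.69))]
(-7, 1) [(22, np.float64(0.05)), (24, np.float64(0.21)), (26, np.float64(0.41)), (28, np.float64(0.63)), (29, np.float64(0.74)), (30, np.float64(0.83)), (31, np.float64(0.83)), (32, np.float64(0.83))]
(-6, 3) [(22, np.float64(-0.01)), (24, np.float64(0.19)), (26, np.float64(0.45)), (28, np.float64(0.76)), (29, np.float64(0.83)), (30, np.float64(0.83)), (31, np.float64(0.83)), (32, np.float64(0.83))]
(-8, 5) [(22, np.float64(-0.27)), (24, np.float64(-0.12)), (26, np.float64(0.07)), (28, np.float64(0.34)), (29, np.float64(0.5)), (30, np.float64(0.68)), (31, np.float64(0.83)), (32, np.float64(0.83))]
```

>>> move_arm([
  [0,-0.1,0,-0.8,0,1.4,0],
  [0,0,0,-0.7,0,1.5,0],
  [0,0,0,-0.8,0,1.4,0],
  [0,0,0,-0.7,0,1.4,0],
  [0,0,0,-0.7,0,1.3,0],
  [0,0,0,0,0,0,0],
  [0,0,0,0,0,0,0],
])

```text
clock: 7.48
eef_pos: [0.5963, -0.0516, 0.1986]
tool_rot: [0.064, 0.994, 0.006, -0.093]
ft_force: [-2.7, 0.2, -7.2]
grip_width: 0.0463
grasp_force: 62.7
```

Run:
```python
from h import *
rel();look();rel()
```

```text
t 7.48 pin [-14.3  -0.   -8. ] rock 28.1 theta 0.32 F [-2.7 -0.1 -7.2] T [ 0.   -0.19 -0.05]
rows apex 130 pin 218.3 bar 279.9 end 242
x,y,pitch,z [ 1.27 -0.01 -1.13  2.08] [ 0.3 -0.3 -0.1 -0.2  0.2 -0.2  0.6  1. ]
keeper est 0.37 rows [np.float64(212.8), np.float64(236.0), np.float64(242.6)]
t 7.53 pin [-14.3  -0.   -7.8] rock 28.1 theta 0.32 F [-3.5 -0.1 -7.8] T [ 0.01 -0.11 -0.02]
```

Run:
```python
from h import *
via([(-12.3,-5,28,3),(-11.5,-1.5,28.3,3)])
```

```text
[0, np.float64(-0.5), 0, np.float64(-1.1), 0, np.float64(-0.0), 0] th 0.33
[0, np.float64(-0.5), 0, np.float64(-1.0), 0, np.float64(-0.1), 0] th 0.34
[0, np.float64(-0.4), 0, np.float64(-1.1), 0, np.float64(-0.0), 0] th 0.35
[0, np.float64(-0.1), 0, np.float64(-1.1), 0, np.float64(0.1), 0] th 0.34
[0, np.float64(-0.1), 0, np.float64(-1.2), 0, np.float64(0.1), 0] th 0.33
[0, np.float64(-0.1), 0, np.float64(-1.2), 0, np.float64(0.1), 0] th 0.32
```

>>> move_arm([
  [0,-0.5,0,-1.1,0,0,0],
  [0,-0.4,0,-1.1,0,0,0],
  [0,-0.3,0,-1.1,0,0,0],
  [0,-0.1,0,-1.1,0,0,0],
  [0,-0.1,0,-1.1,0,0.1,0],
  [0,0,0,-1.1,0,0.1,0],
  [0,0,0,0,0,0,0],
])

```text
clock: 8.12
eef_pos: [0.5982, -0.0519, 0.2059]
tool_rot: [0.064, 0.993, 0.006, -0.095]
ft_force: [-6.8, 1.1, -6.5]
grip_width: 0.0465
grasp_force: 62.6
```

Run:
```python
from h import *
rel();b=look();rel()
cv2.imwrite('pics/r3.png',cv2.resize(b[105:305,180:380],(600,600)))
via([(-8.5,1,27.3,4)])
```

```text
t 8.12 pin [-12.5  -0.   -0.6] rock 28.4 theta 0.23 F [-6.9  0.2 -6.5] T [-0.01  0.62  0.05]
rows apex 129 pin 217.5 bar 280.2 end 232
x,y,pitch,z [ 0.97 -0.01 -0.7   2.08] [ 0.3 -0.3 -0.2 -0.3  0.6 -0.3  0.5  1. ]
keeper est 0.31 rows [np.float64(208.6), np.float64(231.2), np.float64(237.8)]
t 8.17 pin [-12.5   0.   -0.6] rock 28.4 theta 0.23 F [-6.5  0.1 -6.7] T [ 0.03  0.69 -0.  ]
[0, np.float64(-0.8), 0, np.float64(-0.6), 0, np.float64(-0.3), 0] th 0.26
[0, np.float64(-0.8), 0, np.float64(-0.7), 0, np.float64(-0.2), 0] th 0.3
[0, np.float64(-0.8), 0, np.float64(-0.6), 0, np.float64(-0.3), 0] th 0.34
[0, np.float64(-0.8), 0, np.float64(-0.6), 0, np.float64(-0.3), 0] th 0.39
```

View pics/r3.png

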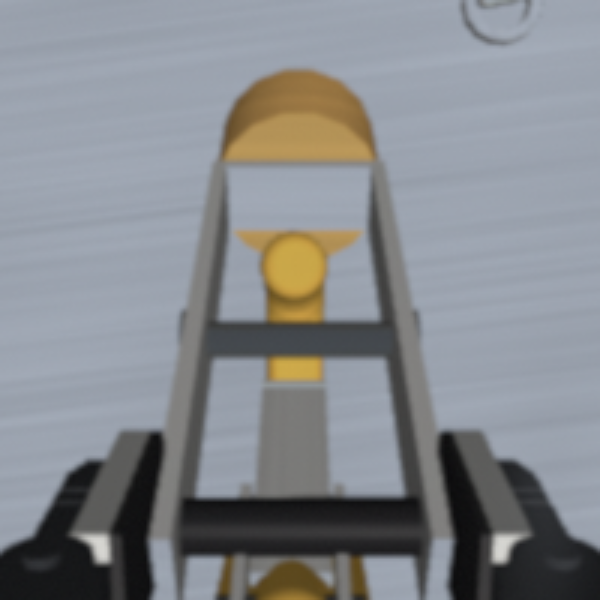

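The pin (row 340) is just above the end of the open keeper (row 383), both lying between the straps. Next I move the pin over the keeper's outer face.

Run:
```python
from h import *
via([(-10.5,0.6,27.8,3),(-8,2.2,26.3,3)])
for q in [(-10.5,.6,27.8),(-8,2.2,26.3)]: print(th(*q))
# keeper angle if resting on pin
def hold(px,pz):
    ts=np.linspace(0,.6,601);n=np.array([-.744*np.cos(ts)-.668*np.sin(ts),-.744*np.sin(ts)+.668*np.cos(ts)])
    d=(np.array([px,pz])-[26,56])@n-5.5;return ts[np.argmin(abs(d))]
for q in [(-10.5,.6),(-8,2.2),(-8,5),(-10,8),(-14,12),(-16,16),(-16,20),(-18,24)]:print(q,hold(*q).round(3),np.hypot(q[0]-26,q[1]-56).round(1))
```

```text
[0, np.float64(-0.5), 0, np.float64(-0.6), 0, np.float64(-0.2), 0] th 0.25
[0, np.float64(-0.5), 0, np.float64(-0.5), 0, np.float64(-0.2), 0] th 0.26
[0, np.float64(-0.5), 0, np.float64(-0.6), 0, np.float64(-0.2), 0] th 0.28
[0, np.float64(-0.5), 0, np.float64(-0.7), 0, np.float64(-0.5), 0] th 0.28
[0, np.float64(-0.5), 0, np.float64(-0.8), 0, np.float64(-0.5), 0] th 0.28
[0, np.float64(-0.6), 0, np.float64(-0.7), 0, np.float64(-0.5), 0] th 0.29
0.28000000000000014
0.28600000000000014
(-10.5, 0.6) 0.232 66.3
(-8, 2.2) 0.255 63.6
(-8, 5) 0.233 61.3
(-10, 8) 0.18 60.0
(-14, 12) 0.086 59.5
(-16, 16) 0.017 58.0
(-16, 20) 0.0 55.3
(-18, 24) 0.0 54.4
```

>>> move_arm([
  [0,-0.5,0,-0.6,0,-0.2,0],
  [0,-0.5,0,-0.5,0,-0.2,0],
  [0,-0.5,0,-0.6,0,-0.2,0],
  [0,-0.5,0,-0.7,0,-0.5,0],
  [0,-0.5,0,-0.8,0,-0.5,0],
  [0,-0.6,0,-0.7,0,-0.5,0],
  [0,0,0,0,0,0,0],
])

```text
clock: 8.75
eef_pos: [0.5998, -0.0521, 0.2087]
tool_rot: [0.064, 0.995, 0.005, -0.079]
ft_force: [-9.6, 1.2, -6.2]
grip_width: 0.0463
grasp_force: 62.9
```

Run:
```python
from h import *
rel();b=look();rel()
cv2.imwrite('pics/r4.png',cv2.resize(b[105:305,180:380],(600,600)))
G=cv2.cvtColor(b,cv2.COLOR_BGR2HSV)[205:262:3,275:282].mean(1);print(G.round(0).tolist())
via([(-8.5,5,26,3),(-10,8,25,2)])
```

```text
t 8.75 pin [-10.1  -0.    1.7] rock 26.5 theta 0.15 F [-9.7 -0.  -6.2] T [-0.04  1.48 -0.06]
rows apex 129 pin 217.5 bar 279.6 end 225
x,y,pitch,z [ 0.89 -0.   -0.83  1.91] [ 0.3 -0.3 -0.1 -0.3  0.4 -0.3  0.4  1. ]
keeper est 0.27 rows [np.float64(204.9), np.float64(227.0), np.float64(233.3)]
t 8.8 pin [-10.1  -0.    1.8] rock 26.5 theta 0.15 F [-10.2  -0.3  -6.5] T [0.02 1.56 0.  ]
[[20.0, 168.0, 191.0], [21.0, 166.0, 200.0], [22.0, 162.0, 177.0], [101.0, 18.0, 68.0], [107.0, 33.0, 77.0], [106.0, 31.0, 78.0], [94.0, 6.0, 87.0], [104.0, 5.0, 138.0], [24.0, 4.0, 130.0], [23.0, 4.0, 130.0], [20.0, 5.0, 130.0], [17.0, 5.0, 130.0], [21.0, 5.0, 130.0], [16.0, 5.0, 130.0], [18.0, 5.0, 130.0], [19.0, 5.0, 130.0], [24.0, 4.0, 130.0], [24.0, 4.0, 130.0], [24.0, 5.0, 130.0]]
[0, np.float64(-0.3), 0, np.float64(-1.2), 0, np.float64(-0.2), 0] th 0.12
[0, np.float64(-0.3), 0, np.float64(-1.2), 0, np.float64(-0.1), 0] th 0.08
[0, np.float64(-0.3), 0, np.float64(-1.2), 0, np.float64(-0.2), 0] th 0.03
[0, np.float64(1.2), 0, np.float64(-1.4), 0, np.float64(-0.5), 0] th -0.19
[0, np.float64(1.1), 0, np.float64(-1.5), 0, np.float64(-0.5), 0] th -0.37
```

Run:
```python
from h import *
via([(-8,2.2,22.5,4)])
```

```text
[0, np.float64(-0.1), 0, np.float64(-0.4), 0, np.float64(-1.0), 0] th 0.1
[0, np.float64(-0.1), 0, np.float64(-0.4), 0, np.float64(-1.0), 0] th 0.05
[0, np.float64(-0.1), 0, np.float64(-0.3), 0, np.float64(-1.0), 0] th 0.0
[0, np.float64(-0.1), 0, np.float64(-0.4), 0, np.float64(-1.0), 0] th -0.05
```

View pics/r4.png

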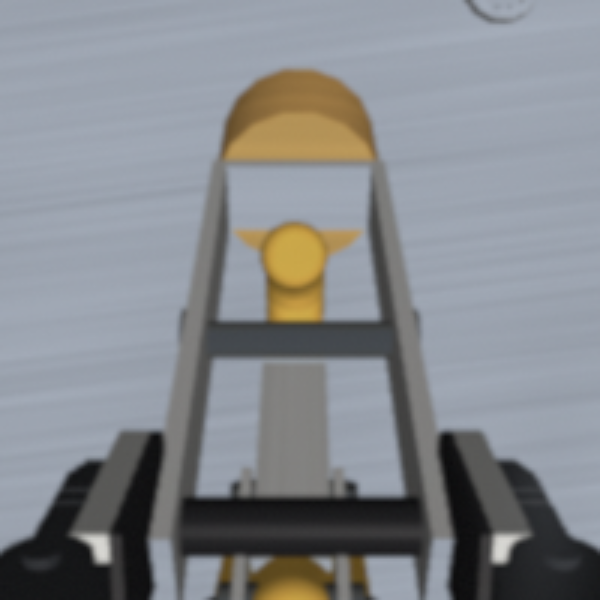

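In the picture the keeper's end (row 363) sits just behind the pin (rows 322–356), about where I calculated. I'll turn the pin over it.

>>> move_arm([
  [0,-0.1,0,-0.4,0,-1,0],
  [0,-0.1,0,-0.4,0,-1,0],
  [0,-0.1,0,-0.4,0,-1,0],
  [0,-0.1,0,-0.4,0,-1,0],
  [0,0,0,0,0,0,0],
  [0,0,0,0,0,0,0],
])

```text
clock: 9.3
eef_pos: [0.6019, -0.0524, 0.2105]
tool_rot: [0.064, 0.997, 0.002, -0.042]
ft_force: [-6.2, 0.5, -6.9]
grip_width: 0.0469
grasp_force: 63.1
```

Run:
```python
from h import *
rel();b=look();rel()
G=cv2.cvtColor(b,cv2.COLOR_BGR2HSV)[170:262:2,275:282].mean(1);print([(170+2*i,*map(int,g[1:])) for i,g in enumerate(G)])
```

```text
t 9.3 pin [-6.4 -0.   2.5] rock 22.3 theta 0.02 F [-6.2 -0.3 -6.9] T [ 0.01  0.95 -0.  ]
rows apex 127 pin 216.6 bar 279.9 end 225
x,y,pitch,z [ 0.43 -0.   -0.04  1.81] [ 0.3 -0.3 -0.2 -0.3  0.6 -0.3  0.2  0.9]
keeper est 0.36 rows [np.float64(199.8), np.float64(220.7), np.float64(226.8)]
t 9.35 pin [-6.4 -0.   2.4] rock 22.3 theta 0.02 F [-5.7 -0.1 -6.8] T [ 0.01  0.92 -0.01]
[(170, 28, 181), (172, 28, 178), (174, 86, 144), (176, 169, 184), (178, 164, 201), (180, 163, 203), (182, 162, 202), (184, 162, 202), (186, 162, 202), (188, 162, 203), (190, 162, 204), (192, 163, 204), (194, 167, 190), (196, 169, 146), (198, 168, 183), (200, 167, 193), (202, 164, 204), (204, 163, 205), (206, 162, 205), (208, 163, 206), (210, 161, 186), (212, 69, 73), (214, 20, 71), (216, 31, 76), (218, 31, 78), (220, 30, 78), (222, 10, 78), (224, 4, 123), (226, 4, 128), (228, 4, 127), (230, 4, 127), (232, 4, 128), (234, 4, 128), (236, 5, 128), (238, 5, 128), (240, 5, 128), (242, 4, 128), (244, 4, 127), (246, 5, 128), (248, 4, 127), (250, 3, 127), (252, 4, 127), (254, 4, 127), (256, 4, 127), (258, 4, 127), (260, 4, 127)]
```

The pin now hides the keeper's end, so it holds the keeper from outside. I'll lift and bring it over the tip.

Run:
```python
from h import *
via([(-7.5,5.5,22.5,3),(-11,11,22.5,3),(-14,17,22.5,3)])
```

```text
[0, np.float64(0.4), 0, np.float64(-1.0), 0, np.float64(0.1), 0] th -0.07
[0, np.float64(0.4), 0, np.float64(-0.9), 0, np.float64(0.0), 0] th -0.16
[0, np.float64(0.5), 0, np.float64(-1.0), 0, np.float64(0.1), 0] th -0.25
[0, np.float64(1.3), 0, np.float64(-1.7), 0, np.float64(0.0), 0] th -0.37
[0, np.float64(1.3), 0, np.float64(-1.8), 0, np.float64(0.0), 0] th -0.37
[0, np.float64(1.3), 0, np.float64(-1.7), 0, np.float64(0.0), 0] th -0.37
[0, np.float64(1.2), 0, np.float64(-1.9), 0, np.float64(0.0), 0] th -0.37
[0, np.float64(1.2), 0, np.float64(-1.9), 0, np.float64(0.0), 0] th -0.37
[0, np.float64(1.1), 0, np.float64(-1.9), 0, np.float64(0.0), 0] th -0.37
```

>>> move_arm([
  [0,0.4,0,-1,0,0,0],
  [0,0.4,0,-1,0,0,0],
  [0,0.5,0,-1,0,0,0],
  [0,1.3,0,-1.7,0,0,0],
  [0,1.3,0,-1.7,0,0,0],
  [0,1.3,0,-1.8,0,0,0],
  [0,0,0,0,0,0,0],
])

```text
clock: 9.93
eef_pos: [0.6011, -0.0522, 0.2208]
tool_rot: [0.064, 0.997, 0.002, -0.038]
ft_force: [-1.9, 0.3, -6.4]
grip_width: 0.0461
grasp_force: 63.3
```

Run:
```python
from h import *
rel();b=look();rel()
G=cv2.cvtColor(b,cv2.COLOR_BGR2HSV)[170:262:2,275:282].mean(1);print([(170+2*i,*map(int,g[1:])) for i,g in enumerate(G)])
via([(-14.5,17,22.5,4),(-16,25,22.5,4)])
```

```text
t 9.93 pin [-7.1  0.  12.7] rock 21.8 theta -0.37 F [-1.9  0.  -6.4] T [ 0.02  0.07 -0.  ]
rows apex 127 pin 216.6 bar 279.9 end 225
x,y,pitch,z [ 0.43 -0.   -0.04  1.81] [ 0.3 -0.3 -0.2 -0.3  0.6 -0.3  0.2  0.9]
keeper est 0.39 rows [np.float64(198.3), np.float64(218.1), np.float64(224.0)]
t 9.98 pin [-7.   0.  12.5] rock 21.8 theta -0.37 F [-0.5 -0.4 -5. ] T [ 0.   -0.2  -0.01]
[(170, 28, 180), (172, 28, 175), (174, 96, 146), (176, 169, 186), (178, 164, 201), (180, 162, 202), (182, 162, 201), (184, 162, 201), (186, 162, 202), (188, 162, 202), (190, 162, 203), (192, 165, 199), (194, 168, 161), (196, 168, 170), (198, 168, 191), (200, 164, 202), (202, 163, 204), (204, 163, 204), (206, 163, 204), (208, 163, 205), (210, 147, 176), (212, 5, 58), (214, 17, 71), (216, 32, 76), (218, 31, 77), (220, 31, 78), (222, 8, 80), (224, 5, 135), (226, 4, 140), (228, 4, 140), (230, 4, 140), (232, 4, 140), (234, 4, 140), (236, 5, 140), (238, 4, 140), (240, 4, 140), (242, 4, 140), (244, 4, 140), (246, 4, 139), (248, 4, 140), (250, 4, 140), (252, 4, 140), (254, 4, 140), (256, 4, 140), (258, 4, 140), (260, 4, 139)]
[0, np.float64(1.9), 0, np.float64(-1.0), 0, np.float64(0.2), 0] th -0.37
[0, np.float64(1.9), 0, np.float64(-0.9), 0, np.float64(0.1), 0] th -0.37
[0, np.float64(1.9), 0, np.float64(-0.9), 0, np.float64(0.2), 0] th -0.37
[0, np.float64(1.9), 0, np.float64(-1.0), 0, np.float64(0.2), 0] th -0.37
[0, np.float64(0.5), 0, np.float64(-1.9), 0, np.float64(-0.0), 0] th 0.83
[0, np.float64(0.6), 0, np.float64(-2.0), 0, np.float64(-0.0), 0] th 0.83
[0, np.float64(0.5), 0, np.float64(-2.0), 0, np.float64(-0.0), 0] th 0.83
[0, np.float64(0.6), 0, np.float64(-1.9), 0, np.float64(-0.0), 0] th 0.83
```

>>> move_arm([
  [0,1.6,0,-1,0,0,0],
  [0,1.6,0,-1,0,0,0],
  [0,1.6,0,-1.2,0,0,0],
  [0,1.6,0,-1.5,0,0,0],
  [0,0.6,0,-2.5,0,0,0],
  [0,0.6,0,-2.5,0,0,0],
  [0,0.6,0,-2.5,0,0,0],
  [0,0.6,0,-2,0,0,0],
  [0,0,0,0,0,0,0],
])

```text
clock: 10.73
eef_pos: [0.5932, -0.0512, 0.235]
tool_rot: [0.064, 0.997, 0.002, -0.039]
ft_force: [-0.4, 0.4, -5.9]
grip_width: 0.0463
grasp_force: 63.3
```

Run:
```python
from h import *
rel();b=look();rel()
via([(-16,29,22.5,2),(-60,31,22.5,5)])
```

```text
t 10.73 pin [-15.1  -0.   26.9] rock 21.9 theta 0.83 F [-0.5  0.4 -5.9] T [ 0.   -0.44  0.02]
rows apex 128 pin 217.2 bar 279.9 end 225
x,y,pitch,z [ 0.72 -0.   -0.41  1.9 ] [ 0.3 -0.3 -0.2 -0.3  0.5 -0.3  0.4  0.9]
keeper est 0.31 rows [np.float64(206.0), np.float64(224.0), np.float64(229.4)]
t 10.78 pin [-15.2   0.   26.6] rock 21.9 theta 0.83 F [ 0.2 -0.3 -6.2] T [ 0.01 -0.5  -0.01]
[0, np.float64(0.4), 0, np.float64(-1.1), 0, np.float64(0.3), 0] th 0.83
[0, np.float64(0.4), 0, np.float64(-1.1), 0, np.float64(0.3), 0] th 0.83
[0, np.float64(8.8), 0, np.float64(0.4), 0, np.float64(-0.0), 0] th 0.83
[0, np.float64(8.8), 0, np.float64(0.4), 0, np.float64(-0.0), 0] th 0.83
[0, np.float64(8.8), 0, np.float64(0.3), 0, np.float64(-0.0), 0] th -0.37
[0, np.float64(8.8), 0, np.float64(0.4), 0, np.float64(-0.0), 0] th -0.37
[0, np.float64(8.8), 0, np.float64(0.4), 0, np.float64(-0.0), 0] th -0.37
```

>>> move_arm([
  [0,0.4,0,-2,0,0,0],
  [0,0.5,0,-2,0,0,0],
  [0,8,0,0.3,0,0,0],
  [0,9,0,0.3,0,0,0],
  [0,9,0,0.3,0,0,0],
  [0,9,0,0.3,0,0,0],
  [0,12,0,0,0,0,0],
  [0,12,0,0,0,0,0],
  [0,12,0,0,0,0,0],
  [0,0,0,0,0,0,0],
])

```text
clock: 11.62
eef_pos: [0.5196, -0.0416, 0.2437]
tool_rot: [0.064, 0.997, 0.002, -0.04]
ft_force: [-2.1, 0.8, -5.8]
grip_width: 0.0467
grasp_force: 63.3
```

Run:
```python
from h import *
rel();
for c in ('scene','side'):
    b=bot.camera(c);
    for q in ('weight','hook','keeper','tray','small_weight'):
        for d in bot.outline_of(q,c)[:2]:print(c,q,round(d['conf'],2),np.round(d['rect']).tolist())
b=bot.camera('wrist');print(rows(b)[:3])
yoke([240.4,321.3],[rows(b)[2]]*2+[rows(b)[1],rows(b)[0]])
# tray measure in wrist? empty pocket: dark ellipse fits
```

```text
t 11.62 pin [-89.3   0.2  35.6] rock 22.1 theta -0.37 F [-2.2  0.5 -5.8] T [-0.03  0.19  0.04]
scene weight 0.72 [228.0, 143.0, 42.0, 55.0]
scene hook 0.87 [72.0, 108.0, 154.0, 250.0]
scene keeper 0.54 [199.0, 169.0, 17.0, 12.0]
scene keeper 0.16 [152.0, 137.0, 27.0, 43.0]
scene tray 0.65 [288.0, 290.0, 78.0, 78.0]
scene tray 0.65 [332.0, 242.0, 50.0, 38.0]
side weight 0.87 [283.0, 181.0, 34.0, 63.0]
side hook 0.87 [323.0, 97.0, 160.0, 188.0]
side hook 0.7 [328.0, 186.0, 22.0, 22.0]
side tray 0.81 [188.0, 212.0, 40.0, 32.0]
side tray 0.72 [237.0, 179.0, 12.0, 13.0]
side small_weight 0.56 [234.0, 181.0, 16.0, 14.0]
(np.int64(129), np.float64(217.29147703764997), np.float64(279.92857142857144))
x,y,pitch,z [ 0.89 -0.   -0.75  2.01] [ 0.3 -0.3 -0.2 -0.3  0.7 -0.4  0.4  1. ]
```

```bash
cat >> h.py <<'E'
def wpose(P,a=0):
    q=RZ.inv().apply(np.array(P)-HB)*1000;return pose(q[0],q[2],a,q[1])
E
python3 - <<'E'
from h import *
plan(*wpose([.50,.19,.235],0),10)
E
```

```text
from [ 0.5221 -0.0419  0.2427] d [-0.0185  0.232   0.0176] rotvec [-3.0e-02 -2.2e+01  1.0e-02]
[4.9, 22.8, -1.4, -0.0, -2.2, 0.0]
[4.9, 22.7, -1.5, -0.0, -2.2, 0.0]
[4.9, 22.8, -1.8, -0.0, -2.2, 0.0]
[4.7, 22.8, -1.9, -0.0, -2.2, 0.0]
[4.7, 22.7, -2.2, -0.0, -2.2, 0.0]
[4.6, 22.8, -2.3, -0.0, -2.2, 0.0]
[4.5, 22.8, -2.4, -0.0, -2.2, 0.0]
[4.4, 22.7, -2.7, -0.0, -2.2, 0.0]
[4.3, 22.8, -2.8, -0.0, -2.2, 0.0]
[4.2, 22.8, -3.0, -0.0, -2.2, 0.0]
```

>>> move_arm([
  [0,4.9,22.8,-1.4,0,-2.2,0],
  [0,4.9,22.7,-1.5,0,-2.2,0],
  [0,4.9,22.8,-1.8,0,-2.2,0],
  [0,4.7,22.8,-1.9,0,-2.2,0],
  [0,4.7,22.7,-2.2,0,-2.2,0],
  [0,4.6,22.8,-2.3,0,-2.2,0],
  [0,4.5,22.8,-2.4,0,-2.2,0],
  [0,4.4,22.7,-2.7,0,-2.2,0],
  [0,4.3,22.8,-2.8,0,-2.2,0],
  [0,4.2,22.8,-3,0,-2.2,0],
])

```text
clock: 13.1
eef_pos: [0.502, 0.1908, 0.2601]
tool_rot: [0.064, 0.986, -0.01, 0.151]
ft_force: [-0.3, 0.6, -6.8]
grip_width: 0.0462
grasp_force: 63.9
```

>>> move_arm([
  [0,0,0,0,0,0,0],
  [0,0,0,0,0,0,0],
  [0,0,0,0,0,0,0],
  [0,0,0,0,0,0,0],
])

```text
clock: 13.43
eef_pos: [0.5031, 0.1892, 0.26]
tool_rot: [0.064, 0.986, -0.011, 0.151]
ft_force: [0.0, 0.4, -6.9]
grip_width: 0.0465
grasp_force: 64.4
```

Run:
```python
from h import *
p,r,pin,a=state();print((HB+RZ.apply(pin/1000)).round(4),a)
k=cal('wrist');b=bot.camera('wrist');cv2.imwrite('pics/t1.png',b)
def P(uv,z):
    K,p,M=k;d=M@np.linalg.solve(K,[uv[0],uv[1],1.]);return p+d*(z-p[2])/d[2]
for q in ('tray','small_weight','weight','flask'):
    for d in bot.outline_of(q,'wrist')[:3]:
        print(q,round(d['conf'],2),np.round(d['rect']).tolist())
        if q=='tray':
            h=cv2.convexHull(np.argwhere(d['pixels'])[:,::-1].astype(np.float32))[:,0]
            g=np.array([P(u,.022)[:2] for u in h],np.float32);print(cv2.minAreaRect(g),g.min(0),g.max(0))
        else:
            m=np.argwhere(d['pixels'])[:,::-1].mean(0);print(m,P(m,.03))
x=rows(b);print(x);yoke([240.4,321.3],[x[2]]*2+[x[1],x[0]])
```

```text
[0.4995 0.1891 0.2348] 0.07743753172914358
tray 0.76 [312.0, 40.0, 156.0, 105.0]
((0.4898485243320465, 0.32241591811180115), (0.09447512030601501, 0.1734595149755478), 2.970670223236084) [0.4398935  0.23429224] [0.5407856  0.41080245]
small_weight 0.9 [337.0, 86.0, 38.0, 37.0]
[357.3122807  105.27280702] [0.49143058 0.28297039 0.03      ]
weight 0.68 [230.0, 129.0, 100.0, 184.0]
[279.21944212 217.40632108] [0.64145314 0.16912611 0.03      ]
flask 0.8 [360.0, 182.0, 72.0, 91.0]
[396.7260788  223.00777272] [0.67468188 0.34433996 0.03      ]
flask 0.15 [0.0, 257.0, 284.0, 163.0]
[ 99.93187648 322.37225653] [ 0.84528469 -0.21252235  0.03      ]
(np.int64(125), np.float64(215.53644015602546), np.float64(279.14285714285717), np.int64(224))
x,y,pitch,z [-0.21 -0.    0.52  1.41] [ 0.4 -0.4 -0.1 -0.3  0.6 -0.2 -0.1  0.7]
```

```bash
cat >> h.py <<'E'
A0=-0.75; PO=np.array([.9,0,.1])
E
python3 - <<'E'
from h import *
k=cal('wrist');b=cv2.imread('pics/t1.png')
g=cv2.GaussianBlur(cv2.cvtColor(b,cv2.COLOR_BGR2GRAY).astype(np.float32),(0,0),1)
gm=np.hypot(cv2.Sobel(g,-1,1,0),cv2.Sobel(g,-1,0,1))
t=np.linspace(0,2*np.pi,120)
def sc(cx,cy,rad=.029,z=.022):
    uv=proj(k,np.c_[cx+rad*np.cos(t),cy+rad*np.sin(t),np.full(120,z)]).astype(np.float32)
    return cv2.remap(gm,uv[:,:1],uv[:,1:],cv2.INTER_LINEAR).mean()
for nm,c0,rad,z in [('pocket',(.488,.363),.029,.022),('floor',(.488,.363),.029,.012),('small top body?',(.491,.283),.029,.022)]:
    G=[(sc(c0[0]+i/1000,c0[1]+j/1000,rad,z),c0[0]+i/1000,c0[1]+j/1000) for i in range(-9,10) for j in range(-9,10)]
    G.sort(reverse=True);print(nm,np.round(G[:4],4).tolist(),np.mean([x[0] for x in G]).round(1))
print(proj(k,[[.488,.363,.022]]))
p,r,pin,a=state();print((HB+RZ.apply(pin/1000)).round(4),a)
E
```

```text
pocket [[62.5723, 0.49, 0.364], [59.472, 0.491, 0.364], [58.8856, 0.49, 0.363], [56.0565, 0.491, 0.363]] 29.6
floor [[60.7451, 0.493, 0.369], [60.5751, 0.494, 0.369], [58.3506, 0.494, 0.368], [56.9524, 0.492, 0.369]] 27.2
small top body? [[29.0261, 0.489, 0.292], [28.9644, 0.49, 0.292], [27.8088, 0.497, 0.292], [27.7418, 0.496, 0.292]] 15.0
[[423.52679374  90.85048854]]
[0.4991 0.1894 0.235 ] 1.9286800869223488
```

Run:
```python
from h import *
plan(*wpose([.49,.364,.225],0),8)
```

```text
from [0.5036 0.1893 0.2603] d [-0.0099  0.1747 -0.0098] rotvec [-0.06 -1.93 -0.06]
[4.2, 21.5, -0.1, -0.0, -0.2, -0.0]
[4.3, 21.5, -0.0, -0.0, -0.3, -0.0]
[4.2, 21.5, -0.1, -0.0, -0.2, -0.0]
[4.3, 21.5, -0.1, -0.0, -0.3, -0.0]
[4.2, 21.5, -0.2, -0.0, -0.2, -0.0]
[4.3, 21.5, -0.1, -0.0, -0.2, -0.0]
[4.2, 21.4, -0.2, -0.1, -0.3, -0.1]
[4.2, 21.5, -0.1, 0.0, -0.2, 0.0]
```

>>> move_arm([
  [0,4.2,21.5,0,0,-0.2,0],
  [0,4.2,21.5,0,0,-0.3,0],
  [0,4.2,21.5,-0.1,0,-0.2,0],
  [0,4.3,21.5,-0.1,0,-0.3,0],
  [0,4.2,21.5,-0.2,0,-0.2,0],
  [0,4.3,21.5,-0.1,0,-0.2,0],
  [0,4.2,21.4,-0.2,0,-0.3,0],
  [0,4.2,21.5,-0.1,0,-0.2,0],
  [0,0,0,0,0,0,0],
  [0,0,0,0,0,0,0],
])

```text
clock: 14.52
eef_pos: [0.4934, 0.3656, 0.2497]
tool_rot: [0.063, 0.984, -0.011, 0.167]
ft_force: [0.7, -0.8, -8.0]
grip_width: 0.0464
grasp_force: 65.3
```

>>> move_arm([
  [0,0,0,0,0,0,0],
  [0,0,0,0,0,0,0],
])

```text
clock: 14.68
eef_pos: [0.4936, 0.3637, 0.2503]
tool_rot: [0.064, 0.984, -0.011, 0.168]
ft_force: [0.4, 0.3, -6.6]
grip_width: 0.0465
grasp_force: 65.3
```

Run:
```python
from h import *
p,r,pin,a=state();print((HB+RZ.apply(pin/1000)).round(4),a)
k=cal('wrist');b=bot.camera('wrist');cv2.imwrite('pics/t2.png',b)
x=rows(b);print(x);yoke([240.4,321.3],[x[2]]*2+[x[1],x[0]])
g=cv2.GaussianBlur(cv2.cvtColor(b,cv2.COLOR_BGR2GRAY).astype(np.float32),(0,0),1)
gm=np.hypot(cv2.Sobel(g,-1,1,0),cv2.Sobel(g,-1,0,1))
t=np.linspace(np.pi*.55,np.pi*1.45,120) # robot-side half of the rim
def sc(cx,cy,rad,z):
    uv=proj(k,np.c_[cx+rad*np.cos(t),cy+rad*np.sin(t),np.full(120,z)]).astype(np.float32)
    return cv2.remap(gm,uv[:,:1],uv[:,1:],cv2.INTER_LINEAR).mean()
B=HB+RZ.apply(pin/1000)
for nm,c0,rad,z in [('pocket',(.490,.364),.029,.022),('weight bottom',B[:2],.024,B[2]-.110)]:
    G=[(sc(c0[0]+i/1000,c0[1]+j/1000,rad,z),c0[0]+i/1000,c0[1]+j/1000) for i in range(-9,10) for j in range(-9,10)]
    G.sort(reverse=True);print(nm,np.round(G[:5],4).tolist(),np.mean([x[0] for x in G]).round(1))
plan(*wpose([.49,.364,.126],0),10)
```

```text
[0.4899 0.3637 0.2249] 0.023009847511333392
(np.int64(124), np.float64(215.4715512078259), np.float64(279.14285714285717), np.int64(223))
x,y,pitch,z [-0.36 -0.   -1.04  1.3 ] [ 0.5 -0.5 -0.1 -0.2  0.3 -0.1 -0.2  0.6]
pocket [[19.3666, 0.499, 0.361], [19.2381, 0.499, 0.362], [17.8843, 0.499, 0.363], [17.8452, 0.498, 0.362], [17.6566, 0.499, 0.36]] 10.4
weight bottom [[95.9324, 0.4909, 0.3627], [94.8854, 0.4899, 0.3627], [93.6873, 0.4909, 0.3617], [90.9923, 0.4899, 0.3617], [81.3307, 0.4899, 0.3637]] 34.8
from [0.4938 0.3637 0.2505] d [-0.      0.0003 -0.0991] rotvec [-0.07 -0.01 -0.05]
[3.3, 0.0, 9.3, -0.0, -0.0, -0.0]
[3.3, 0.1, 9.4, -0.0, -0.0, -0.0]
[3.3, 0.0, 9.3, -0.0, -0.0, -0.0]
[3.3, 0.1, 9.4, -0.0, -0.0, -0.0]
[3.3, 0.0, 9.3, -0.0, -0.0, -0.0]
[3.2, 0.0, 9.4, -0.0, -0.0, -0.0]
[3.3, 0.1, 9.3, -0.0, -0.0, -0.0]
[3.3, 0.0, 9.4, -0.1, -0.0, -0.0]
[3.3, 0.0, 9.3, 0.0, -0.0, -0.0]
[3.3, 0.1, 9.4, 0.0, -0.0, -0.1]
```

>>> move_arm([
  [0,3.3,0.1,9.3,0,0,0],
  [0,3.3,0.1,9.4,0,0,0],
  [0,3.3,0.1,9.3,0,0,0],
  [0,3.3,0.1,9.4,0,0,0],
  [0,3.3,0.1,9.3,0,0,0],
  [0,3.3,0.1,9.4,0,0,0],
  [0,3.3,0.1,9.3,0,0,0],
  [0,2.4,0.1,6.6,0,0,0],
  [0,1.6,0.1,4.5,0,0,0],
  [0,0,0,0,0,0,0],
])

```text
clock: 15.57
eef_pos: [0.4928, 0.365, 0.1676]
tool_rot: [0.063, 0.984, -0.012, 0.167]
ft_force: [0.1, -0.9, -6.5]
grip_width: 0.0466
grasp_force: 65.3
```

>>> move_arm([
  [0,0,0,0,0,0,0],
  [0,0,0,0,0,0,0],
])

```text
clock: 15.73
eef_pos: [0.4939, 0.366, 0.1701]
tool_rot: [0.064, 0.984, -0.011, 0.168]
ft_force: [-0.2, 0.1, -6.6]
grip_width: 0.0465
grasp_force: 65.3
```

Run:
```python
from h import *
p,r,pin,a=state();B=HB+RZ.apply(pin/1000);print(B.round(4),a)
k=cal('wrist');b=bot.camera('wrist')
g=cv2.GaussianBlur(cv2.cvtColor(b,cv2.COLOR_BGR2GRAY).astype(np.float32),(0,0),1)
gm=np.hypot(cv2.Sobel(g,-1,1,0),cv2.Sobel(g,-1,0,1))
def sc(cx,cy,rad,z,a0,a1):
    t=np.linspace(np.pi*a0,np.pi*a1,120)
    uv=proj(k,np.c_[cx+rad*np.cos(t),cy+rad*np.sin(t),np.full(120,z)]).astype(np.float32)
    return cv2.remap(gm,uv[:,:1],uv[:,1:],cv2.INTER_LINEAR).mean()
for nm,c0,rad,z,s in [('pocket',(.490,.364),.029,.022,(.45,1.55)),('weight bottom',B[:2],.024,B[2]-.110,(.55,1.45))]:
    G=[(sc(c0[0]+i/1000,c0[1]+j/1000,rad,z,*s),c0[0]+i/1000,c0[1]+j/1000) for i in range(-9,10) for j in range(-9,10)]
    G.sort(reverse=True);print(nm,np.round(G[:5],4).tolist(),np.mean([x[0] for x in G]).round(1))
```

```text
[0.4902 0.366  0.1447] -0.06320482466385235
pocket [[53.1317, 0.499, 0.361], [52.9651, 0.499, 0.362], [51.5728, 0.499, 0.368], [51.1371, 0.499, 0.367], [47.5973, 0.499, 0.363]] 20.2
weight bottom [[95.4706, 0.4912, 0.365], [89.1285, 0.4912, 0.364], [83.8012, 0.4902, 0.365], [81.0529, 0.4912, 0.366], [79.4751, 0.4922, 0.365]] 31.2
```

>>> move_arm([
  [0,0.9,-0.2,2.6,0,0,0],
  [0,0.9,-0.2,2.6,0,0,0],
  [0,0.9,-0.1,2.6,0,0,0],
  [0,0.8,0,2.3,0,0,0],
  [0,0.8,0,2.3,0,0,0],
  [0,0.7,0,2,0,0,0],
  [0,0.5,0,1.5,0,0,0],
  [0,0.3,0,1,0,0,0],
  [0,0,0,0,0,0,0],
  [0,0,0,0,0,0,0],
])

```text
clock: 16.62
eef_pos: [0.4935, 0.3651, 0.1515]
tool_rot: [0.064, 0.984, -0.011, 0.168]
ft_force: [0.5, 0.5, -6.2]
grip_width: 0.0466
grasp_force: 65.3
```

Run:
```python
from h import *
p,r,pin,a=state();B=HB+RZ.apply(pin/1000);print(B.round(4),a,bot.get_obs()['ft_force'])
```

```text
[0.4897 0.3651 0.126 ] 0.0013997075127897274 [ 0.46216204  0.50142478 -6.22029721]
```

Bottom at about 16 mm, already inside the pocket (the rim is at 22 mm). Last 4 mm slowly.

>>> move_arm([
  [0,0.2,0,0.6,0,0,0],
  [0,0.2,0,0.6,0,0,0],
  [0,0.2,0,0.6,0,0,0],
  [0,0.2,0,0.6,0,0,0],
  [0,0.1,0,0.4,0,0,0],
  [0,0.1,0,0.4,0,0,0],
  [0,0,0,0,0,0,0],
])

```text
clock: 17.2
eef_pos: [0.4936, 0.3651, 0.1481]
tool_rot: [0.064, 0.984, -0.011, 0.168]
ft_force: [-0.6, -0.1, -6.6]
grip_width: 0.0462
grasp_force: 65.4
```

>>> move_arm([
  [0,0.1,0,0.4,0,0,0],
  [0,0.1,0,0.4,0,0,0],
  [0,0.1,0,0.4,0,0,0],
  [0,0,0,0,0,0,0],
])

```text
clock: 17.53
eef_pos: [0.4943, 0.3651, 0.148]
tool_rot: [0.064, 0.984, -0.011, 0.169]
ft_force: [-1.4, -1.6, 0.1]
grip_width: 0.0462
grasp_force: 66.0
```

>>> move_arm([
  [0.55,0,0,0,0,0,0],
  [0.6,0,0,0,0,0,0],
  [0.65,0,0,0,0,0,0],
  [0.75,0,0,0,0,0,0],
  [0.9,0,0,0,0,0,0],
  [1,0,0,0,0,0,0],
  [1,0,0,0,0,0,0],
  [1,0,0,0,0,0,0],
  [1,0,0,0,0,0,0],
])

```text
clock: 18.28
eef_pos: [0.4937, 0.3651, 0.1468]
tool_rot: [0.064, 0.984, -0.011, 0.168]
ft_force: [-0.2, 0.5, -0.1]
grip_width: 0.0854
grasp_force: 0.0
```

Run:
```python
from h import *
print(bot.get_obs()['eef_pos'],bot.get_obs()['ft_force'])
k=cal('wrist');b=bot.camera('wrist');x=rows(b);print(x)
X=np.array([(0,-20,164.3),(0,20,164.3),(0,0,110),(-24,0,0)])
def W(q):
    L=R.from_euler('y',q[2],degrees=True).apply(X)/1000
    return [q[0],q[1],.012]+RZ.apply(L)
def f(q):
    p=proj(k,W(q));return np.r_[p[:,1]-[x[2],x[2],x[1],x[0]],10*(q[1]-.365)]
s=least_squares(f,[.49,.365,0]);print('weight x,y,pitch',s.x.round(4),s.fun.round(1))
```

```text
[0.49370491 0.36508484 0.14684961] [-0.19442935  0.45548953 -0.05265795]
(np.int64(100), np.float64(216.05850962454736), np.float64(279.875), np.int64(224))
weight x,y,pitch [0.4707 0.3702 7.8018] [ 2.1  2.1 -6.3  2.   0.1]
```

>>> move_arm([
  [1,0,0,-8,0,0,0],
  [1,0,0,-12,0,0,0],
  [1,0,0,-16,0,0,0],
  [1,0,0,-20,0,0,0],
  [1,0,0,-20,0,0,0],
  [1,0,0,-20,0,0,0],
  [1,0,0,-20,0,0,0],
  [1,0,0,-10,0,0,0],
  [1,0,0,0,0,0,0],
  [1,0,0,0,0,0,0],
])

```text
clock: 19.17
eef_pos: [0.4523, 0.3708, 0.2661]
tool_rot: [0.063, 0.984, -0.011, 0.168]
ft_force: [0.4, 0.1, -0.5]
grip_width: 0.0858
grasp_force: 0.0
```

Run:
```python
from h import *
o=bot.get_obs();print(o['clock'],o['eef_pos'],o['ft_force'])
k=cal('wrist');b=bot.camera('wrist');cv2.imwrite('pics/f1.png',b)
g=cv2.GaussianBlur(cv2.cvtColor(b,cv2.COLOR_BGR2GRAY).astype(np.float32),(0,0),.7)
for q in ('weight','grip_bar','tray','small_weight'):
    for d in bot.outline_of(q,'wrist')[:2]:
        print(q,round(d['conf'],2),np.round(d['rect']).tolist())
# bar fit: dark bar segment; search top bar centre with upright model at z=.1763
gm=np.hypot(cv2.Sobel(g,-1,1,0),cv2.Sobel(g,-1,0,1))
# strap top edges & bar: dark band centroid in predicted window
c=proj(k,[[.490,.365,.1763],[.490,.365,.122],[.490,.365,.012]]).round(1);print('pred bar,pin,bottom',c.tolist())
u,v=c[0].astype(int);w=g[v-14:v+15,u-30:u+31];m=(w<40).astype(np.uint8);ys,xs=np.where(m);print('bar at',u-30+xs.min(),u-30+xs.max(),v-14+ys.mean(),m.sum())
def sc(cx,cy,rad,z,a0,a1):
    t=np.linspace(np.pi*a0,np.pi*a1,120)
    uv=proj(k,np.c_[cx+rad*np.cos(t),cy+rad*np.sin(t),np.full(120,z)]).astype(np.float32)
    return cv2.remap(gm,uv[:,:1],uv[:,1:],cv2.INTER_LINEAR).mean()
for nm,rad,z,s in [('pocket',.029,.022,(.5,1.5)),('cyl top rim',.024,.050,(.6,1.4)),('cyl top rim if 6 high',.024,.056,(.6,1.4))]:
    G=[(sc(.49+i/1000,.365+j/1000,rad,z,*s),.49+i/1000,.365+j/1000) for i in range(-9,10) for j in range(-9,10)]
    G.sort(reverse=True);print(nm,np.round(G[:3],4).tolist(),np.mean([x[0] for x in G]).round(1))
for cam in('scene','side'):
    bot.camera(cam)
    for q in('keeper','small_weight','weight'):
        for d in bot.outline_of(q,cam)[:1]:print(cam,q,round(d['conf'],2),np.round(d['rect'],1).tolist())
    print(proj(cal(cam),[[.49,.365,.012],[.49,.365,.188]]).round(1).tolist())
```

```text
19.1667 [0.45229716 0.37075567 0.26611006] [ 0.41131288  0.1219772  -0.47508903]
weight 0.85 [250.0, 126.0, 56.0, 103.0]
grip_bar 0.95 [248.0, 122.0, 58.0, 106.0]
tray 0.95 [175.0, 100.0, 140.0, 89.0]
tray 0.67 [44.0, 2.0, 131.0, 59.0]
small_weight 0.57 [203.0, 138.0, 31.0, 33.0]
pred bar,pin,bottom [[279.7, 210.6], [279.7, 180.8], [279.6, 140.2]]
bar at 258 300 208.5 172
pocket [[61.1269, 0.494, 0.364], [59.8343, 0.493, 0.364], [59.5585, 0.494, 0.365]] 30.8
cyl top rim [[138.0533, 0.49, 0.364], [136.7578, 0.49, 0.365], [130.0542, 0.49, 0.363]] 55.6
cyl top rim if 6 high [[134.3427, 0.488, 0.365], [132.6996, 0.488, 0.364], [127.628, 0.488, 0.366]] 57.5
scene keeper 0.54 [201.4, 168.9, 17.6, 13.2]
scene small_weight 0.7 [310.9, 294.9, 18.8, 17.9]
scene weight 0.96 [329.3, 275.6, 28.1, 70.3]
[[338.4, 336.8], [346.7, 284.0]]
side keeper 0.64 [328.5, 187.8, 22.7, 22.4]
side small_weight 0.5 [397.1, 269.0, 37.1, 48.8]
side weight 0.64 [223.6, 130.2, 14.9, 49.2]
[[232.2, 175.5], [226.5, 134.5]]
```

```bash
python3 -c "
from workcell import bot
print(bot.job_done())"
```

```text
the job is handed in; nothing more can be done
None
```

The check weight is off the hook and measures upright and fully home in the large tray's empty pocket, and I handed the job in at 19 s; I never measured the keeper springing shut behind the pin, I assumed it did.

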